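Snap a circuit board onto four standoffs

ROBOT

A 6-joint arm with a two-finger parallel gripper is mounted at the origin on the work surface. World frame = base frame: x ahead of the robot, y to its left, z up, the work surface at z = 0. Lengths are in m, angles in rad, forces in N, time in s.
With the tool pointing down it reaches from about 0.375 to 0.975 m from the base axis. Payload 3.8 kg.
Tool frame: the origin (TCP) lies between the finger pads; the fingertips stand 25 mm ahead of it and the grasp point (between the pads) lies 6 mm ahead of it (manip.tip_extent is the x of the fingertips in the tool frame, in m); x points along the fingers, z is the direction in which the jaws open and shut, and the axes are right-handed (so a half turn about x gives the same grasp; the last joint's range is limited). The gripper opens to 88 mm and grips with 3 to 60 N. Pads are 18 mm wide; open, the fingers measure 123 mm over their backs; the gripper's body (75 mm by 187 mm) begins 45 mm behind the grasp point.
Start: joints at [1.072, 0.264, 1.604, -0, 1.274, -0.037], TCP at [0.301, 0.604, 0.264] pointing down, gripper open.
Joint ranges: [-2.63, 2.63], [-0.94, 2.18], [0.31, 2.57], [-1.31, 4.45], [0, 2.66], [-2.55, 2.55]. Speed limits (rad/s): [2.57, 2.57, 3.14, 3.14, 3.14, 3.14].

INTERFACE

Orientations are given as [roll, pitch, yaw] about the fixed x, y, z axes, in that order (R = Rz(yaw) Ry(pitch) Rx(roll)).
In Python, from bench import monitor, snapshot, workorder, look_for, manip gives the robot as it stands.
- The arm moves only by the shell command python3 -m creep 'ROWS' [OPENING] [FORCE]. ROWS is JSON, a list of rows, each an object with "dp": the shift along the tool's x, y, z each as a share of 800 mm, from -1 to 1, a list of three; "dr": the turn, a rotation vector about the tool's x, y, z each as a share of 180 degrees, from -1 to 1, a list of three. In form: [{"dp": [tx, ty, tz], "dr": [ax, ay, az]}, ...]. A call has 1 to 10 rows; each row is the pose to reach, as a shift and turn from the pose measured when the call began, along the tool's axes at that moment, turning the shorter way round; what a row does not reach only later rows make up. A row lasts 1/10 s, in which the tool goes at most 50 mm and 8.59 degrees, less where a joint would pass 70% of its speed; a pose out of reach is approached as far as the arm can. A call with a number of a shift or a turn outside -1 to 1 is refused whole. A call with a gripper value outside its range is refused whole. OPENING is the gripper's target within -1 to 1 (fully open at 1, half-way at 0, shut at -1), set as the call begins (- or left out, the last holds). The fingers move at their own pace and stop on an object; FORCE is the grip in N (left out, the last holds). Time passes only in rows, so rows that repeat a pose let the fingers close. It gives the time, the measured TCP pose, the force and the opening at its end, in the units of the state.
- monitor.observe(): the state, without advancing time (a new reading comes with each control period).
- snapshot(name): name is "scene" or "top" or "wrist"; returns a dict with "image" (384x512x3 uint8, red, green, blue), "intrinsics" (3x3 intrinsics, pixels), "R" (3x3) and "t" (3): a world point X has camera coordinates R X + t; the wrist camera has in their place "hand_eye" (4x4, takes a point from camera to tool coordinates, whose origin is the TCP and whose axes are the tool frame's). Camera axes: x right, y down, z forward; pixel columns grow to the right and rows downward; lengths in m; the calibration is good to about 2 mm. A picture is of the moment at which its call begins: read the wrist's pose just before it. There is no depth.
- workorder.hand_in(): hands the job in, once; it reports no verdict.
Trained networks look in the newest picture that a camera, given by its name, has taken for a name from the list of things; names that differ only in an ending like _2 or _b are one class to them, and where a whole thing is asked for, a point or a joint stands for the part that bears it (a point fixed in the world has none). Each returns a list of dicts, best first, with "p" (0 to 1); they miss things now and then, are a little off and sometimes report something else, mostly with a low value. They report only what shows in the picture. A call takes as long as a camera call. They do not tell look-alikes from the thing itself.
- look_for(camera, query): "bbox" ([left, top, right, bottom] in pixels, round what is visible of it).
The state is a dict: "time": time; "q": joint angles; "qd": joint speeds; "effort": joint torques, N m; "eef_pos": TCP position; "eef_rot": TCP orientation; "wrist_force": force on the tool from outside, world axes, zero at the start; "torque": the same for the moment, N m; "grip_width": finger opening in m.
Only numpy, scipy, OpenCV 4.12 (cv2) and the standard library are available. Lean on these libraries where they do the work, as an engineer would, in place of code of your own. Each camera call takes 0.05 s, during which the arm holds its last target.

TASK

Take the circuit board with the heat sink from the pink pad, lay it on the four snap standoffs of the aluminium housing the way round its holes fit, and press it down evenly, near one standoff after another, until all four have clicked through and the board sits locked and level on its seats. Keep the board close to level throughout, never press on it with more than 20 N, and leave the other things on the bench where they are.

Things in the scene. Friction and masses are not known exactly. Their poses are not given: they have to be found in the camera images.
- board: Loose circuit board, 156 x 92 x 3 mm, 0.16 kg, flat on a pink foam pad 12 mm thick. Origin: centre of its underside; x along it to the connector end, z up. A finned heat sink, 34 (x) x 28 (y) mm, its top 39 mm above the underside, stands at the centre: hold it there. Black connector (16 x 26, 10 mm high) at the +x edge. Other parts are up to 2 mm high. 22 mm inboard of each hole along x is bare board to press on.
- housing: Fixed open aluminium housing, 190 x 130 mm, walls 18 mm high, a gap in the +x wall for the connector. Origin: centre of its underside; x along it to the gap, z up. Four snap standoffs in the board's hole pattern ride on a lift in it: about 5 N slide it down, 0 to 20 mm, to a stop that is set differently too. Seats lie 24 to 72 mm above the underside at first, 24 to 52 at the stop; no listed pose shows it.
- hole0 (a point): Centre of the board's hole 0 at the underside: wide end (board's -x end), +y side. x = -62, y = 36 mm on the board; 9 mm square, right through.
- hole1 (a point): Centre of the board's hole 1 at the underside: wide end, -y side. x = -62, y = -36 mm on the board; 9 mm square, right through.
- hole2 (a point): Centre of the board's hole 2 at the underside: narrow connector end (+x end), -y side. x = 62, y = -24 mm on the board; 9 mm square, right through.
- hole3 (a point): Centre of the board's hole 3 at the underside: narrow connector end, +y side. x = 62, y = 24 mm on the board; 9 mm square, right through.
- post0 (a point): Axis of the standoff for hole 0, at a height fixed in the housing, not that of the seat: x = -62, y = 36, z = 24 mm in the housing's frame. Standoff: 15 mm square post with a flat seat; on it a 6.2 mm round-topped stud 20 mm high with two sprung steel balls on its +x and -x sides, 6 mm above the seat, 12 mm over both.
- post1 (a point): Axis of the standoff for hole 1, at a height fixed in the housing, not that of the seat: x = -62, y = -36, z = 24 mm in the housing's frame. A board laid on the standoffs rests on the balls, 9 mm above the seats. With the lift at its stop, 7 to 11 N on one standoff push its hole past the balls: the load drops, the board goes down to the seat and is locked.
- post2 (a point): Axis of the standoff for hole 2, at a height fixed in the housing, not that of the seat: x = 62, y = -24, z = 24 mm in the housing's frame. Built like the others.
- post3 (a point): Axis of the standoff for hole 3, at a height fixed in the housing, not that of the seat: x = 62, y = 24, z = 24 mm in the housing's frame. Built like the others.
- cell (a joint): Weigh cell under the four standoffs, no control: it gives way 0.02 mm per newton that they carry (0 = unloaded, 0.44 mm = board and a 20 N press, the most allowed). Far too little to read beside the measuring noise; feel the force at the tool instead.
- pin (a joint): Sprung contact pin on the lift under the middle of the board (under 1 N): 0 = out, as long as the board is not snapped down; 6 mm in when the board is on all its seats.
- screwdriver: Bystander: screwdriver lying between board and housing, 150 mm long.
- tweezers: Bystander: steel tweezers, 120 mm long, lying flat.
- spool: Bystander: grey solder spool, 60 mm across, 40 mm high.
- jar: Bystander: white jar, 52 mm across, 60 mm high.
- marker: Bystander: marker pen, 125 mm long, lying flat.
- spare: Bystander: small circuit board 80 x 60 mm with no heat sink, not the one to fit.
- chipbox: Bystander: black divided box, 90 x 110 x 35 mm.
Not all that is in view belongs to the job. Leave any red look-alike of the housing alone.

How it is judged:
By the outcome, as a careful person would: the job done as asked, in the order asked, and still so for the second after the job is handed in, with the robot touching nothing.
It also fails if it takes over 72 s, if anything falls off the work surface, if the arm or the gripper's body presses on something with over 40 N, if the wrist force passes 120 N, or if a joint passes its speed limit or range.

## Working session

There is one attempt and no reset: what is moved stays moved. The work goes in short steps, Python scripts to look and compute and a shell command to move; the robot and the scene stay as the last step left them, time stands still between calls to the robot, and variables do not carry over. Pictures are saved under pics/ and viewed, and the job is handed in when it is done.

```bash
ls; mkdir -p pics
cat > h.py <<'E'
import numpy as np, cv2
from bench import monitor, snapshot, workorder, look_for, manip
from scipy.spatial.transform import Rotation as Ro
def snap(name,fn):
    s=monitor.observe(); d=snapshot(name)
    cv2.imwrite('pics/'+fn,d['image'][:,:,::-1])
    return s,d
E
python3 - <<'E'
from h import *
s=monitor.observe(); print(s); print(manip.tip_extent)
for n in('scene','top','wrist'):
    s,d=snap(n,n+'0.png'); print(n,d['intrinsics'].tolist() if n=='scene' else '', d.get('hand_eye'), d.get('R'),d.get('t'))
    for q in('board','housing','hole0','screwdriver','spare'):
        print(q,[( [int(x) for x in r['bbox']],round(r['p'],2)) for r in look_for(n,q)])
E
```

```text
pics
{'time': 0.0, 'q': array([ 1.07207448e+00,  2.64712111e-01,  1.60534670e+00, -1.18518526e-05,
        1.27370335e+00, -3.69218246e-02]), 'qd': array([-0.00064578, -0.00059109,  0.00053032,  0.00150076,  0.00096184,
       -0.00103309]), 'effort': array([ 2.15648448e-03, -5.02104414e+01, -3.56875312e+01,  7.30006769e-02,
        2.94921559e-02, -1.72690070e-04]), 'eef_pos': array([0.30046161, 0.60371755, 0.26243035]), 'eef_rot': array([ 3.10989091,  1.56862679, -2.06429461]), 'wrist_force': array([ 0.63978297,  0.33426554, -0.34453059]), 'torque': array([ 0.04224203,  0.03717986, -0.00496002]), 'grip_width': 0.08801563376560512}
0.025
scene [[439.99096720245757, 0.0, 256.93261250415156], [0.0, 439.99096720245757, 183.4967654699403], [0.0, 0.0, 1.0]] None [[ 0.46386195  0.88588833 -0.00582723]
 [ 0.56858934 -0.3027516  -0.76488407]
 [-0.67936607  0.35148731 -0.64414161]] [-0.24492132 -0.25712742  1.79497865]
board [([283, 167, 319, 198], 0.77), ([353, 158, 395, 186], 0.65), ([273, 231, 288, 259], 0.52)]
housing [([119, 148, 168, 189], 0.97), ([180, 183, 234, 241], 0.65), ([271, 23
[... 376 characters left out ...]
0722265 1.25786872]
board [([171, 159, 217, 221], 0.68), ([247, 165, 260, 216], 0.49), ([366, 127, 396, 153], 0.27)]
housing [([288, 145, 352, 221], 0.8), ([337, 263, 400, 340], 0.55)]
hole0 [([168, 157, 216, 217], 0.82), ([392, 172, 399, 210], 0.32)]
screwdriver [([248, 164, 260, 220], 0.66)]
spare [([366, 127, 396, 156], 0.62), ([170, 155, 215, 216], 0.24)]
wrist  [[ 4.76512257e-05 -2.78529527e-01  9.60427665e-01 -1.20704795e-01]
 [-1.34120672e-04 -9.60427659e-01 -2.78529519e-01  7.35873800e-02]
 [ 9.99999990e-01 -1.15540931e-04 -8.31221225e-05  4.45731142e-04]
 [ 0.00000000e+00  0.00000000e+00  0.00000000e+00  1.00000000e+00]] None None
board []
housing []
hole0 []
screwdriver []
spare []
```

Run:
```python
import cv2
a=cv2.imread('pics/scene0.png');b=cv2.imread('pics/top0.png')
cv2.imwrite('pics/scene0c.png',cv2.resize(a[120:310,100:420],(800,475),interpolation=cv2.INTER_CUBIC))
cv2.imwrite('pics/top0c.png',cv2.resize(b[100:360,120:460],(784,600),interpolation=cv2.INTER_CUBIC))
```

```text
(no output)
```

View pics/scene0c.png

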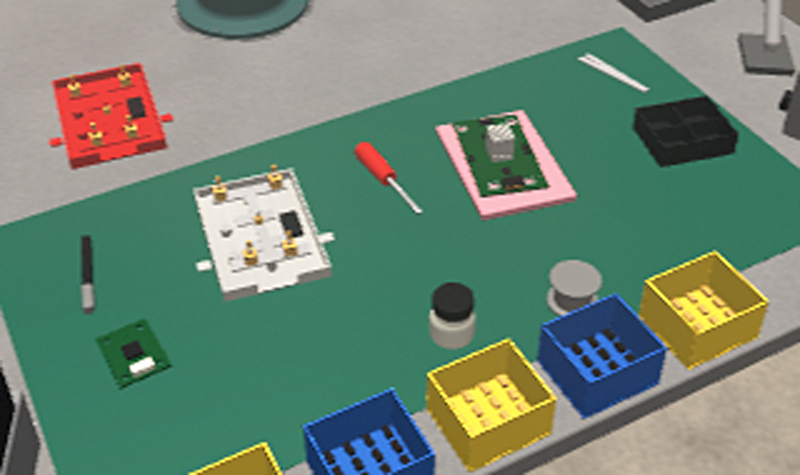

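View pics/top0c.png

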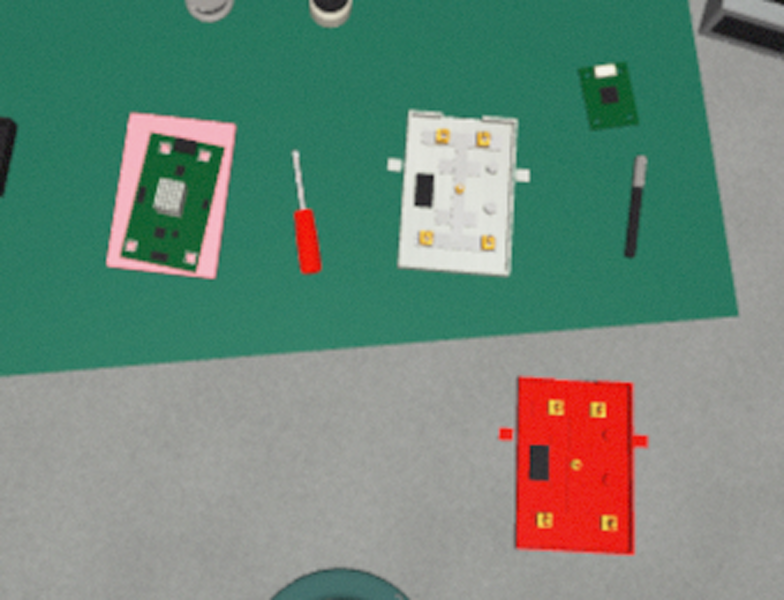

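View pics/wrist0.png

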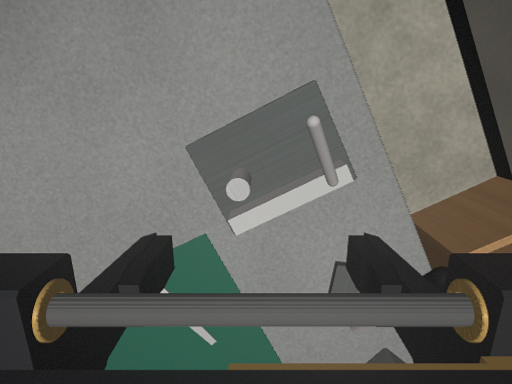

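The right board is the one on the pink pad at full-frame top pixels (193,185), since it has the heat sink. The spare at about (384,141) is small and has none. The right housing is the white/aluminium one at (319,184); the red one at (370,301) is the look-alike. I'll confirm both in one enlarged crop.

Run:
```python
import cv2,numpy as np
b=cv2.imread('pics/top0.png')
c1=cv2.resize(b[140:230,160:230],(466,600),interpolation=cv2.INTER_CUBIC)
c2=cv2.resize(b[140:230,285:357],(330,412),interpolation=cv2.INTER_CUBIC)
c2=cv2.copyMakeBorder(c2,0,188,0,0,cv2.BORDER_CONSTANT)
cv2.imwrite('pics/top0d.png',np.hstack([c1,c2]))
```

```text
(no output)
```

View pics/top0d.png

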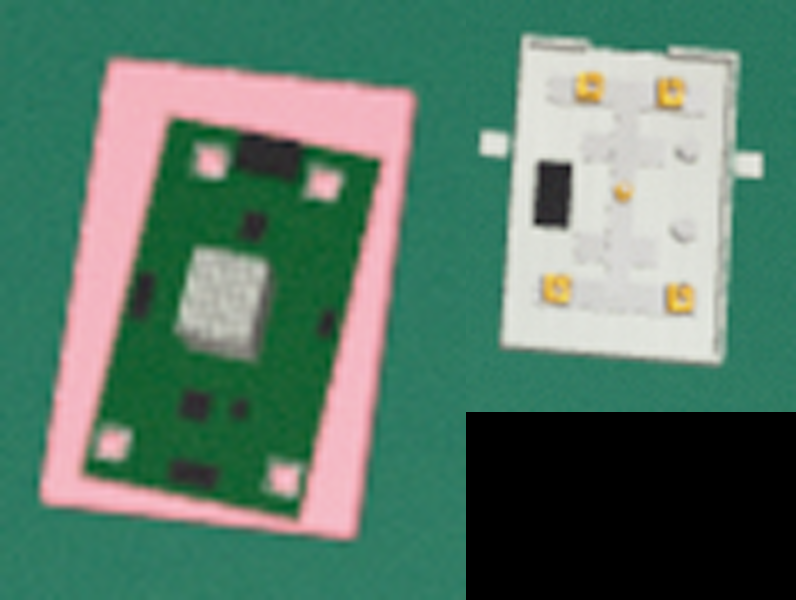

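The crop confirms both. The board has the finned heat sink at (225,305) and the connector at the top. The housing is aluminium with four brass posts and its gap at the top. Next I'll work out rough poses.

```bash
cat >> h.py <<'E'
from scipy.optimize import least_squares
HB=np.array([[-62,36,0],[-62,-36,0],[62,-24,0],[62,24,0]])/1e3
def projT(d,X):
    c=X@d['R'].T+d['t']; K=d['intrinsics']; return c[:,:2]/c[:,2:]*[K[0,0],K[1,1]]+K[:2,2]
def RT(s,d):  # wrist cam world->cam
    Rt=Ro.from_euler('xyz',s['eef_rot']).as_matrix(); T=np.eye(4);T[:3,:3]=Rt;T[:3,3]=s['eef_pos']
    C=np.linalg.inv(T@d['hand_eye']); return C[:3,:3],C[:3,3]
def fit(d,px,z,P=HB,x0=(.6,0,0)):
    def f(v):
        c,s=np.cos(v[2]),np.sin(v[2]); X=np.c_[v[0]+c*P[:,0]-s*P[:,1], v[1]+s*P[:,0]+c*P[:,1], P[:,2]+z]
        return (projT(d,X)-px).ravel()
    r=least_squares(f,x0); return r.x, np.round(r.fun,2)
E
python3 - <<'E'
from h import *
s,d=snap('top','top1.png')
px=np.array([[113,443],[285,478],[323,185],[211,162]])/[6.657,6.667]+[160,140]-.42
print('board',fit(d,px,.0135))
px=np.array([[91,290],[214,298],[205,93],[125,88]])/4.58+[285,140]-.4
for z in(.03,.05,.075): print('hous',z,fit(d,px,z))
R=Ro.from_euler('xyz',s['eef_rot']).as_matrix(); print(R)
E
```

```text
board (array([ 0.53967511,  0.15394651, -0.28282321]), array([-0.04,  0.11, -0.03,  0.1 ,  0.08, -0.15, -0.01, -0.06]))
hous 0.03 (array([ 0.52384455, -0.18561963, -0.1635886 ]), array([ 0.13, -0.27,  0.05,  0.16, -0.08,  0.21, -0.11, -0.1 ]))
hous 0.05 (array([ 0.51931632, -0.18268234, -0.16379814]), array([-0.1 ,  0.05,  0.24,  0.52,  0.08, -0.13, -0.22, -0.46]))
hous 0.075 (array([ 0.51365741, -0.17901093, -0.164069  ]), array([-0.41,  0.46,  0.48,  0.98,  0.29, -0.57, -0.36, -0.93]))
[[ 4.25570872e-06 -8.95255100e-01  4.45553931e-01]
 [ 3.32824067e-05  4.45553931e-01  8.95255100e-01]
 [-9.99999999e-01  1.10191622e-05  3.16923921e-05]]
```

```bash
cat >> h.py <<'E'
def go(x,y,z,zdir_deg):
    "print dp, dr to reach TCP x,y,z, tool straight down, jaw axis at zdir"
    s=monitor.observe(); R=Ro.from_euler('xyz',s['eef_rot']).as_matrix()
    a=np.deg2rad(zdir_deg); zt=np.array([np.cos(a),np.sin(a),0]); xt=np.array([0,0,-1.]); yt=np.cross(zt,xt)
    Rt=np.c_[xt,yt,zt]
    print('t',round(s['time'],2),'pos',np.round(s['eef_pos'],4),'F',np.round(s['wrist_force'],2),'w',round(s['grip_width'],4))
    print('dp',np.round(R.T@(np.array([x,y,z])-s['eef_pos'])/.8,4),'dr',np.round(Ro.from_matrix(R.T@Rt).as_rotvec()/np.pi,4))
E
python3 -c "
from h import *
go(.54,.154,.2,73.8)"
python3 -m creep '[{"dp":[0.078,-0.518,-0.37],"dr":[0,0,-0.057]}]' 2>&1 | head -0; python3 -c "
from bench import monitor
print(monitor.observe()['time'])"
```

```text
t 0.95 pos [0.3007 0.6043 0.2638] F [-0.51 -0.49 -0.01] w 0.088
dp [ 0.0797 -0.5185 -0.3707] dr [-0.057  0.     0.   ]
1.05
```

That one-row call went out with the turn on the wrong axis, by my mistake. I'll recompute from the measured pose, which corrects it.

```bash
python3 -c "
from h import *
go(.54,.154,.2,73.8)"
```

```text
t 1.05 pos [0.3253 0.5628 0.2587] F [ 0.58 -1.83 -0.6 ] w 0.0882
dp [ 0.1414 -0.452  -0.338 ] dr [-0.0571 -0.0029  0.048 ]
```

```bash
python3 -m creep '[{"dp":[0.0,-0.05,-0.04],"dr":[-0.057,-0.003,0.048]},{"dp":[0.1414,-0.452,-0.338],"dr":[-0.057,-0.003,0.048]},{"dp":[0.1414,-0.452,-0.338],"dr":[-0.057,-0.003,0.048]},{"dp":[0.1414,-0.452,-0.338],"dr":[-0.057,-0.003,0.048]},{"dp":[0.1414,-0.452,-0.338],"dr":[-0.057,-0.003,0.048]},{"dp":[0.1414,-0.452,-0.338],"dr":[-0.057,-0.003,0.048]},{"dp":[0.1414,-0.452,-0.338],"dr":[-0.057,-0.003,0.048]},{"dp":[0.1414,-0.452,-0.338],"dr":[-0.057,-0.003,0.048]},{"dp":[0.1414,-0.452,-0.338],"dr":[-0.057,-0.003,0.048]},{"dp":[0.1414,-0.452,-0.338],"dr":[-0.057,-0.003,0.048]}]' 0.4 20
python3 -c "
from h import *
go(.54,.154,.2,73.8)"
```

```text
time: 2.05
eef_pos: [0.5412, 0.1505, 0.1995]
eef_rot: [-2.524, 1.57, -1.239]
wrist_force: [0.4, 0.3, -0.4]
grip_width: 0.0617
t 2.05 pos [0.5412 0.1505 0.1995] F [ 0.37  0.27 -0.42] w 0.0617
dp [-0.0006  0.0026  0.0038] dr [-0.001  -0.0002  0.0001]
```

Run:
```python
from h import *
s,d=snap('wrist','w1.png'); print(d['intrinsics'][0,0])
d['R'],d['t']=RT(s,d)
c,sn=np.cos(-.283),np.sin(-.283)
X=HB@np.array([[c,sn,0],[-sn,c,0],[0,0,1]])+[.5397,.154,.0135]
print(projT(d,X), s['eef_pos'])
```

```text
316.49717629319025
[[300.3800394  113.73854813]
 [223.67724368 113.97431728]
 [239.23912943 236.07293327]
 [285.04181783 235.95303761]] [0.54116681 0.15046862 0.19954598]
```

View pics/w1.png

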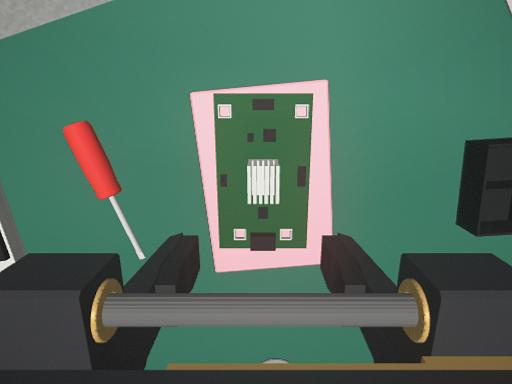

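The wrist view shows the holes at about (225,111), (302,111), (240,234) and (286,234). The heat sink is at (263,182), with the connector at the bottom. I'll refine these.

```bash
cat >> h.py <<'E'
def pinkholes(img,guess,r=9):
    out=[]
    I=img.astype(float); m=(I[...,0]-I[...,1])
    for u,v in guess:
        u0,v0=int(round(u)),int(round(v)); w=np.clip(m[v0-r:v0+r+1,u0-r:u0+r+1]-20,0,None)
        ys,xs=np.mgrid[v0-r:v0+r+1,u0-r:u0+r+1]; out.append([(xs*w).sum()/w.sum(),(ys*w).sum()/w.sum()])
    return np.array(out)
E
python3 - <<'E'
from h import *
s,d=snap('wrist','w1.png'); d['R'],d['t']=RT(s,d)
p=pinkholes(d['image'],[(302,111),(225,111),(240,234),(286,234)]); print(p)
for z in(.0125,.014):
    r,e=fit(d,p,z); print(r,np.rad2deg(r[2]),e)
s2,t=snap('top','top2.png')
E
```

```text
[[303.30289193 109.39015728]
 [225.90738814 109.45733611]
 [240.84318056 232.36499172]
 [286.98452184 232.37921504]]
[ 0.53742004  0.1552888  -0.28777607] -16.48835413776302 [-0.3   0.14  0.25 -0.01  0.17 -0.13 -0.1  -0.07]
[ 0.53716665  0.15534339 -0.28776569] -16.487759389857068 [-0.1  -0.12  0.05 -0.27  0.06  0.21 -0.    0.27]
```

```bash
python3 -c "
from h import *
go(.5373,.1553,.046,73.5)"
```

```text
t 2.2 pos [0.5404 0.1526 0.1998] F [-0.13  0.15 -0.63] w 0.0617
dp [0.1922 0.0045 0.002 ] dr [ 0.0005  0.0001 -0.0002]
```

```bash
python3 -m creep '[{"dp":[0.05,0.0045,0.002],"dr":[0,0,0]},{"dp":[0.1,0.0045,0.002],"dr":[0,0,0]},{"dp":[0.14,0.0045,0.002],"dr":[0,0,0]},{"dp":[0.17,0.0045,0.002],"dr":[0,0,0]},{"dp":[0.185,0.0045,0.002],"dr":[0,0,0]},{"dp":[0.192,0.0045,0.002],"dr":[0,0,0]},{"dp":[0.192,0.0045,0.002],"dr":[0,0,0]},{"dp":[0.192,0.0045,0.002],"dr":[0,0,0]}]'
python3 - <<'E'
from h import *
go(.5373,.1553,.046,73.5)
snap('wrist','w2.png')
E
```

```text
time: 3.0
eef_pos: [0.5384, 0.1559, 0.0476]
eef_rot: [-0.712, 1.569, 0.573]
wrist_force: [0.1, -0.0, 0.7]
grip_width: 0.0617
t 3.0 pos [0.5384 0.1559 0.0476] F [ 0.12 -0.04  0.71] w 0.0617
dp [ 0.002   0.0011 -0.0011] dr [0.0006 0.0005 0.0004]
```

View pics/w2.png

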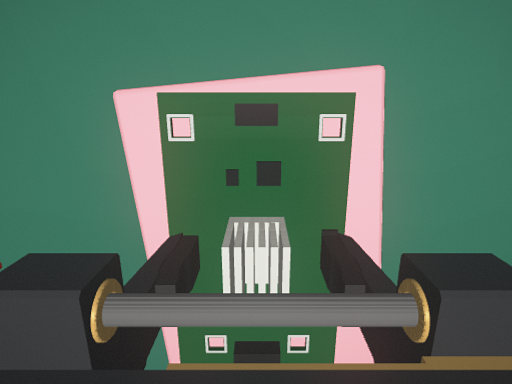

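The heat sink sits centred between the fingers at columns 224–290. I'll close on it.

```bash
python3 -m creep '[{"dp":[0.002,0.001,-0.001],"dr":[0,0,0]},{"dp":[0.002,0.001,-0.001],"dr":[0,0,0]},{"dp":[0.002,0.001,-0.001],"dr":[0,0,0]},{"dp":[0.002,0.001,-0.001],"dr":[0,0,0]},{"dp":[0.002,0.001,-0.001],"dr":[0,0,0]},{"dp":[0.002,0.001,-0.001],"dr":[0,0,0]},{"dp":[0.002,0.001,-0.001],"dr":[0,0,0]}]' -0.9 35
python3 - <<'E'
from h import *
s,d=snap('wrist','w3.png'); d['R'],d['t']=RT(s,d)
go(.5373,.1553,.2,73.5)
p=pinkholes(d['image'],[(332,127),(181,127),(216,344),(298,344)],14); print(p)
for z in(.0125,.014):
    r,e=fit(d,p,z); print(r,np.rad2deg(r[2]),e)
E
```

```text
time: 3.75
eef_pos: [0.5376, 0.1552, 0.0463]
eef_rot: [-0.805, 1.568, 0.48]
wrist_force: [-1.2, -1.0, 2.1]
grip_width: 0.0276
t 3.8 pos [0.5377 0.1552 0.0463] F [-0.3  -0.91  2.4 ] w 0.0274
dp [-1.921e-01  1.000e-04  3.000e-04] dr [0.0006 0.0006 0.0006]
[[335.61903527 128.34945539]
 [183.71515305 128.10346572]
 [218.4133574  343.91619391]
 [300.59621608 343.88374409]]
[ 0.53773214  0.15591108 -0.28736806] -16.464977212197216 [-0.71  0.24  0.73  0.35  0.28 -0.52 -0.32 -0.54]
[ 0.53729179  0.15603918 -0.28736398] -16.464742995580465 [ 0.08 -0.5  -0.05 -0.4  -0.07  0.7   0.03  0.68]
```

The grip works at a width of 27.5 mm. The board would block the wrist camera, so I'll open and measure the housing with the wrist camera first. There is plenty of time.

```bash
python3 -m creep '[{"dp":[0,0,0],"dr":[0,0,0]},{"dp":[0,0,0],"dr":[0,0,0]},{"dp":[0,0,0],"dr":[0,0,0]},{"dp":[-0.03,0,0],"dr":[0,0,0]},{"dp":[-0.08,0,0],"dr":[0,0,0]},{"dp":[-0.14,0,0],"dr":[0,0,0]},{"dp":[-0.19,0,0],"dr":[0,0,0]},{"dp":[-0.24,0,0],"dr":[0,0,0]},{"dp":[-0.24,0,0],"dr":[0,0,0]}]' 0.4
python3 -c "
from h import *
go(.52,-.184,.24,80.6)"
```

```text
time: 4.7
eef_pos: [0.541, 0.156, 0.2458]
eef_rot: [-1.004, 1.556, 0.281]
wrist_force: [1.3, -0.1, 0.9]
grip_width: 0.0615
t 4.7 pos [0.541  0.156  0.2458] F [ 1.28 -0.1   0.94] w 0.0615
dp [ 0.005  -0.0946 -0.4152] dr [-0.0388  0.0023  0.0042]
```

```bash
python3 -m creep '[{"dp":[0.005,-0.0946,-0.4152],"dr":[-0.0388,0.0023,0.0042]},{"dp":[0.005,-0.0946,-0.4152],"dr":[-0.0388,0.0023,0.0042]},{"dp":[0.005,-0.0946,-0.4152],"dr":[-0.0388,0.0023,0.0042]},{"dp":[0.005,-0.0946,-0.4152],"dr":[-0.0388,0.0023,0.0042]},{"dp":[0.005,-0.0946,-0.4152],"dr":[-0.0388,0.0023,0.0042]},{"dp":[0.005,-0.0946,-0.4152],"dr":[-0.0388,0.0023,0.0042]},{"dp":[0.005,-0.0946,-0.4152],"dr":[-0.0388,0.0023,0.0042]},{"dp":[0.005,-0.0946,-0.4152],"dr":[-0.0388,0.0023,0.0042]},{"dp":[0.005,-0.0946,-0.4152],"dr":[-0.0388,0.0023,0.0042]},{"dp":[0.005,-0.0946,-0.4152],"dr":[-0.0388,0.0023,0.0042]}]'
python3 - <<'E'
from h import *
go(.52,-.184,.15,80.6)
s,d=snap('wrist','w4.png'); print(s['eef_pos'],s['eef_rot'])
np.savez('w4.npz',pos=s['eef_pos'],rot=s['eef_rot'],K=d['intrinsics'],he=d['hand_eye'])
b=d['image'][:,:,::-1]
cv2.imwrite('pics/w4c.png',cv2.resize(b[60:285,130:400],(720,600),interpolation=cv2.INTER_CUBIC))
E
```

```text
time: 5.7
eef_pos: [0.5196, -0.183, 0.2392]
eef_rot: [0.923, 1.569, 2.33]
wrist_force: [-0.0, -0.1, 0.1]
grip_width: 0.0618
t 5.7 pos [ 0.5196 -0.183   0.2392] F [-0.03 -0.12  0.14] w 0.0618
dp [ 0.1115 -0.0008 -0.0012] dr [ 0.0001  0.0003 -0.0004]
[ 0.51964844 -0.18304733  0.23920633] [0.92314636 1.56923129 2.3301095 ]
```

View pics/w4.png

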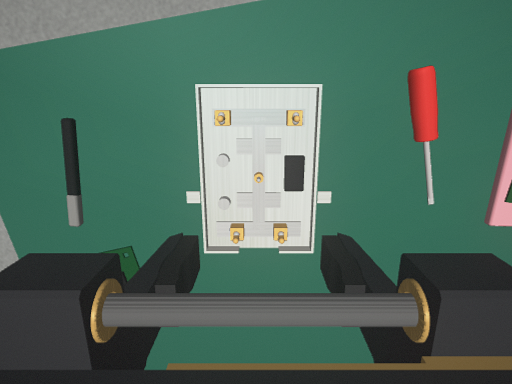

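View pics/w4c.png

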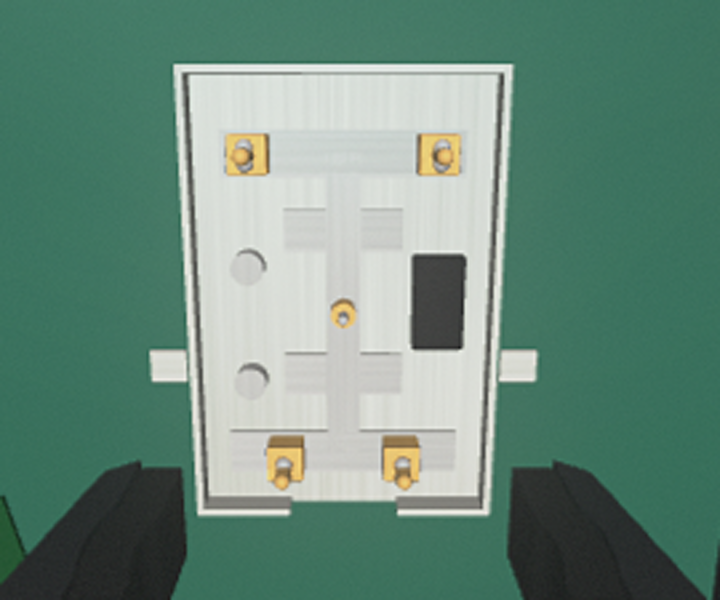

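```bash
cat > hf.py <<'E'
from h import *
def hfit(d,rim,seat):
    RIM=np.array([[-95,65,18],[-95,-65,18],[95,-65,18],[95,65,18]])/1e3
    def f(v):
        c,s=np.cos(v[2]),np.sin(v[2]); A=np.array([[c,s,0],[-s,c,0],[0,0,1]])
        X=np.vstack([RIM,HB+[0,0,v[3]]])@A+[v[0],v[1],0]
        return (projT(d,X)-np.vstack([rim,seat])).ravel()
    r=least_squares(f,[.52,-.18,-.16,.04]); return r.x,np.round(r.fun.reshape(-1,2),2)
E
python3 - <<'E'
from hf import *
z=np.load('w4.npz'); d=dict(hand_eye=z['he'],intrinsics=z['K']); d['R'],d['t']=RT(dict(eef_pos=z['pos'],eef_rot=z['rot']),d)
o=np.array([130,60]); q=lambda a:(np.array(a)+.5)/2.6667+o-.5
r,e=hfit(d,q([[513,66],[174,66],[197,514],[491,514]]),q([[439,155],[247,155],[286,464],[402,464]]))
print(r,np.rad2deg(r[2]));print(e)
go(r[0]+.06*np.cos(r[2]),r[1]+.06*np.sin(r[2]),.20,90+np.rad2deg(r[2]))
E
```

```text
[ 0.52132029 -0.18341362 -0.16352856  0.03643879] -9.36949633489072
[[ 0.05 -0.63]
 [-0.2  -0.58]
 [ 0.37  0.91]
 [-0.37  0.8 ]
 [ 0.36  0.02]
 [-0.1   0.05]
 [-0.09 -0.06]
 [-0.04 -0.1 ]]
t 5.75 pos [ 0.5198 -0.1827  0.2394] F [ 0.38 -1.21 -0.36] w 0.0616
dp [ 0.0492 -0.0771 -0.0006] dr [ 0.0002  0.0002 -0.0003]
```

The housing and its four brass posts show clearly, with seats about 36 mm up. I'll take a second wrist view from a shifted position to pin the height and xy.

```bash
python3 -m creep '[{"dp":[0.02,-0.03,0],"dr":[0,0,0]},{"dp":[0.049,-0.077,-0.0006],"dr":[0,0,0]},{"dp":[0.049,-0.077,-0.0006],"dr":[0,0,0]},{"dp":[0.049,-0.077,-0.0006],"dr":[0,0,0]},{"dp":[0.049,-0.077,-0.0006],"dr":[0,0,0]},{"dp":[0.049,-0.077,-0.0006],"dr":[0,0,0]}]'
python3 - <<'E'
from h import *
s,d=snap('wrist','w5.png'); print(s['eef_pos'],s['eef_rot'])
np.savez('w5.npz',pos=s['eef_pos'],rot=s['eef_rot'],K=d['intrinsics'],he=d['hand_eye'])
b=d['image'][:,:,::-1]
cv2.imwrite('pics/w5c.png',cv2.resize(b[20:245,130:400],(720,600),interpolation=cv2.INTER_CUBIC))
E
```

```text
time: 6.35
eef_pos: [0.5804, -0.1927, 0.2017]
eef_rot: [-1.318, 1.57, 0.09]
wrist_force: [-0.3, 0.2, -0.8]
grip_width: 0.0617
[ 0.58043983 -0.19267351  0.20169834] [-1.31810385  1.56963565  0.09046527]
```

View pics/w5c.png

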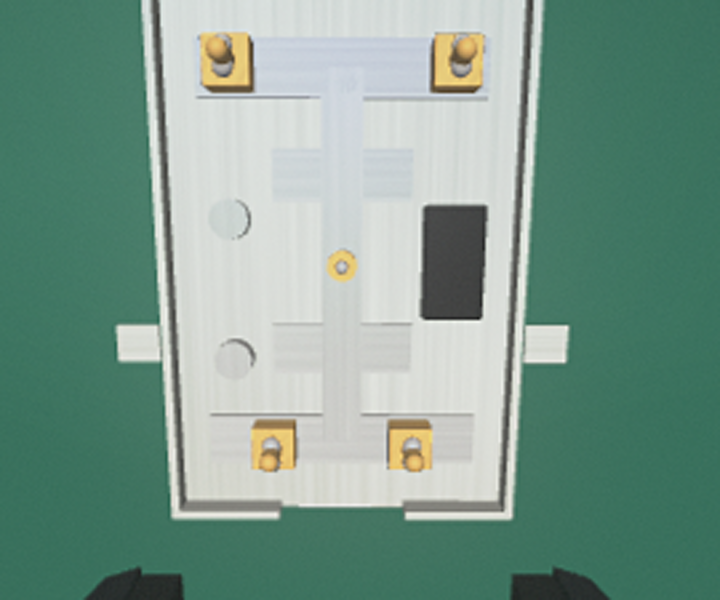

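Run:
```python
import cv2,numpy as np
def tiles(fn,cs,r=16):
    b=cv2.imread(fn); out=[]
    for u,v in cs:
        t=cv2.resize(b[v-r:v+r,u-r:u+r],(320,288+32),interpolation=cv2.INTER_CUBIC)
        for k in range(0,320,50): cv2.putText(t,str(k//10),(k,8),0,.3,(255,0,255),1); cv2.putText(t,str(k//10),(0,k+8),0,.3,(255,0,255),1)
        out.append(t[:,:])
    return out
for fn,cs in (('w4',[(222,118),(295,118),(237,234),(281,234)]),('w5',[(214,42),(302,42),(233,187),(284,187)])):
    t=tiles(f'pics/{fn}.png',cs); g=np.vstack([np.hstack(t[:2]),np.hstack(t[2:])])
    cv2.imwrite(f'pics/{fn}t.png',cv2.resize(g,(600,600)))
```

```text
(no output)
```

View pics/w4t.png

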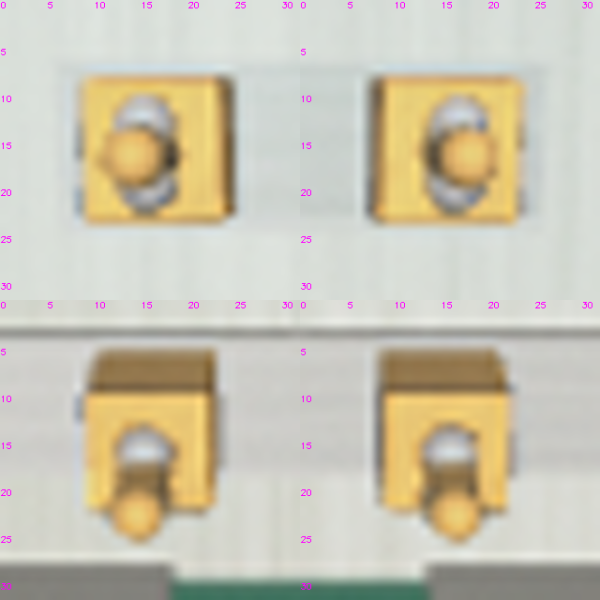

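View pics/w5t.png

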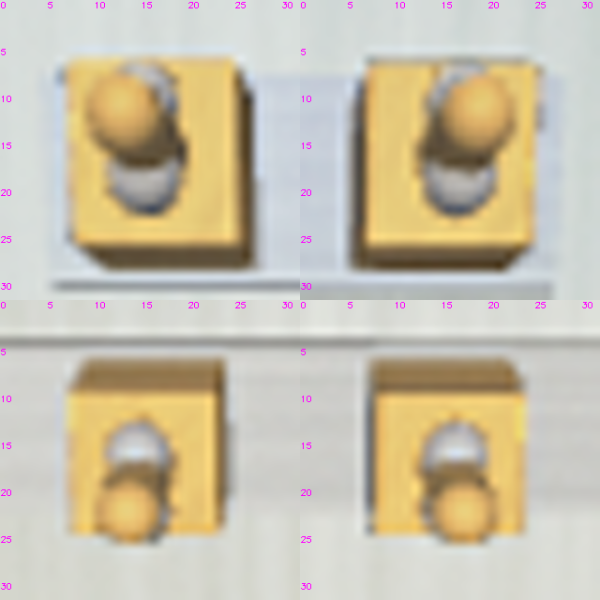

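```bash
cat > m.py <<'E'
from h import *
def load(n):
    z=np.load(n); d=dict(hand_eye=z['he'],intrinsics=z['K']); d['R'],d['t']=RT(dict(eef_pos=z['pos'],eef_rot=z['rot']),d); return d
def t2p(cs,c): return np.array(cs)-16+np.array(c)/9.375-.5
def W(v):
    c,s=np.cos(v[2]),np.sin(v[2]); A=np.array([[c,s,0],[-s,c,0],[0,0,1]])
    return (HB+[0,0,v[3]])@A+[v[0],v[1],0]
E
python3 - <<'E'
from m import *
d4,d5=load('w4.npz'),load('w5.npz')
p4=t2p([(295,118),(222,118),(237,234),(281,234)],[(152.5,149),(152.5,149),(147.5,151.5),(146.5,151.5)])
p5=t2p([(302,42),(214,42),(233,187),(284,187)],[(150.5,152),(154,152),(144.5,162.5),(149,162.5)])
for name,vs in (('4',[(d4,p4)]),('5',[(d5,p5)]),('both',[(d4,p4),(d5,p5)])):
    f=lambda v:np.concatenate([(projT(d,W(v))-p).ravel() for d,p in vs])
    r=least_squares(f,[.52,-.18,-.16,.04]); print(name,np.round(r.x,4),np.rad2deg(r.x[2]),np.round(r.fun,2))
E
```

```text
4 [ 0.5207 -0.1836 -0.1657  0.038 ] -9.492009842055692 [-0.1   0.02  0.06 -0.1   0.1   0.02 -0.05  0.06]
5 [ 0.5209 -0.1837 -0.1642  0.0375] -9.410067029999404 [ 0.    0.12 -0.08 -0.07 -0.01 -0.07  0.1   0.02]
both [ 0.5209 -0.1837 -0.1648  0.0376] -9.443290893391719 [-0.22  0.13  0.03  0.07  0.15  0.02 -0.04  0.03  0.07  0.08 -0.03 -0.17
 -0.04 -0.12  0.08 -0.  ]
```

Both views agree: housing at (0.5209, −0.1837), yaw −9.44°, seats about 37.6 mm up. I'll go back for the board.

```bash
python3 -c "
from h import *
go(.5373,.1555,.18,73.53)"
```

```text
t 6.4 pos [ 0.5804 -0.1929  0.2018] F [0.09 0.38 0.36] w 0.0618
dp [0.0272 0.1237 0.421 ] dr [0.0397 0.0001 0.0004]
```

```bash
python3 -m creep '[{"dp":[0,0.1237,0.421],"dr":[0.0397,0,0.0004]},{"dp":[0,0.1237,0.421],"dr":[0.0397,0,0.0004]},{"dp":[0,0.1237,0.421],"dr":[0.0397,0,0.0004]},{"dp":[0,0.1237,0.421],"dr":[0.0397,0,0.0004]},{"dp":[0,0.1237,0.421],"dr":[0.0397,0,0.0004]},{"dp":[0,0.1237,0.421],"dr":[0.0397,0,0.0004]},{"dp":[0.027,0.1237,0.421],"dr":[0.0397,0,0.0004]},{"dp":[0.027,0.1237,0.421],"dr":[0.0397,0,0.0004]},{"dp":[0.027,0.1237,0.421],"dr":[0.0397,0,0.0004]},{"dp":[0.027,0.1237,0.421],"dr":[0.0397,0,0.0004]}]'
python3 - <<'E'
from h import *
go(.5373,.1555,.046,73.53)
s,d=snap('wrist','w6.png'); d['R'],d['t']=RT(s,d)
C,S=np.cos(-.287),np.sin(-.287)
X=HB@np.array([[C,S,0],[-S,C,0],[0,0,1]])+[.5373,.1555,.0135]
g=projT(d,X);p=pinkholes(d['image'],g,10); print(g,p)
r,e=fit(d,p,.0135); print(r,np.rad2deg(r[2]),e)
E
```

```text
time: 7.4
eef_pos: [0.5376, 0.1547, 0.1811]
eef_rot: [-1.266, 1.569, 0.018]
wrist_force: [0.1, 0.4, 0.4]
grip_width: 0.0613
t 7.4 pos [0.5376 0.1547 0.1811] F [0.13 0.4  0.38] w 0.0613
dp [0.1689 0.0009 0.0007] dr [0.     0.0002 0.0005]
[[300.23799986 116.47677448]
 [218.79256098 116.51952107]
 [235.4504336  245.04477831]
 [283.75291605 245.00878445]] [[301.0222321  116.53134727]
 [219.32601206 116.55598622]
 [235.94191097 244.89413681]
 [284.22222222 244.97789116]]
[ 0.53743515  0.15601355 -0.28783255] -16.49159008826098 [-0.13 -0.04  0.12 -0.09 -0.01  0.12  0.01  0.03]
```

```bash
python3 -m creep '[{"dp":[0.05,0.001,0.001],"dr":[0,0,0]},{"dp":[0.1,0.001,0.001],"dr":[0,0,0]},{"dp":[0.14,0.001,0.001],"dr":[0,0,0]},{"dp":[0.16,0.001,0.001],"dr":[0,0,0]},{"dp":[0.169,0.001,0.001],"dr":[0,0,0]},{"dp":[0.169,0.001,0.001],"dr":[0,0,0]},{"dp":[0.169,0.001,0.001],"dr":[0,0,0]}]'
python3 -c "
from h import *
go(.5374,.1558,.046,73.51)"
```

```text
time: 8.15
eef_pos: [0.5389, 0.1548, 0.0473]
eef_rot: [-1.123, 1.567, 0.158]
wrist_force: [-0.4, -0.9, -0.1]
grip_width: 0.0617
t 8.15 pos [0.5389 0.1548 0.0473] F [-0.44 -0.85 -0.11] w 0.0617
dp [0.0016 0.0022 0.0006] dr [-0.0006  0.0006  0.0012]
```

```bash
python3 -m creep '[{"dp":[0.001,0,0],"dr":[0,0,0]},{"dp":[0.001,0,0],"dr":[0,0,0]},{"dp":[0.001,0,0],"dr":[0,0,0]},{"dp":[0.001,0,0],"dr":[0,0,0]},{"dp":[0.001,0,0],"dr":[0,0,0]},{"dp":[0.001,0,0],"dr":[0,0,0]},{"dp":[0.001,0,0],"dr":[0,0,0]}]' -0.9 35
python3 -c "
from h import *
go(.5374,.1558,.13,73.51)"
```

```text
time: 8.85
eef_pos: [0.5391, 0.155, 0.0468]
eef_rot: [-1.102, 1.566, 0.18]
wrist_force: [-1.1, 0.9, 4.0]
grip_width: 0.0278
t 8.85 pos [0.5391 0.155  0.0468] F [-1.14  0.87  4.02] w 0.0278
dp [-0.1039  0.0019  0.0006] dr [-0.0006  0.0006  0.0012]
```

```bash
python3 -m creep '[{"dp":[-0.02,0,0],"dr":[0,0,0]},{"dp":[-0.06,0,0],"dr":[0,0,0]},{"dp":[-0.1,0,0],"dr":[0,0,0]},{"dp":[-0.13,0,0],"dr":[0,0,0]},{"dp":[-0.13,0,0],"dr":[0,0,0]},{"dp":[-0.13,0,0],"dr":[0,0,0]}]'
python3 - <<'E'
from h import *
go(.5209,-.1837,.15,80.5)
s,d=snap('wrist','w7.png')
np.savez('w7.npz',pos=s['eef_pos'],rot=s['eef_rot'],K=d['intrinsics'],he=d['hand_eye'])
E
```

```text
time: 9.45
eef_pos: [0.5384, 0.1548, 0.1502]
eef_rot: [-1.109, 1.567, 0.173]
wrist_force: [-0.6, -0.7, -2.3]
grip_width: 0.0274
t 9.45 pos [0.5384 0.1548 0.1502] F [-0.65 -0.69 -2.28] w 0.0274
dp [-1.000e-04 -9.990e-02 -4.118e-01] dr [-0.0394  0.0005  0.0012]
```

View pics/w7.png

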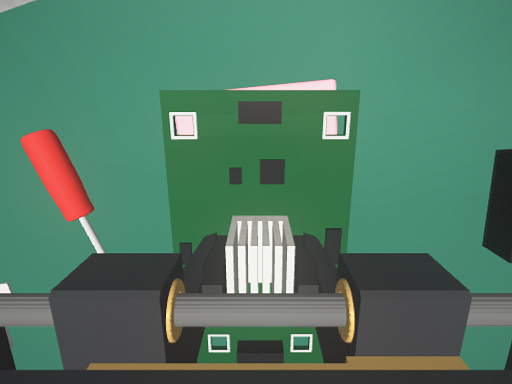

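```bash
cat > tl.py <<'E'
import cv2,numpy as np,sys
def tiles(fn,cs,r=16):
    b=cv2.imread(f'pics/{fn}.png'); out=[]
    for u,v in cs:
        t=cv2.resize(b[v-r:v+r,u-r:u+r],(300,300),interpolation=cv2.INTER_CUBIC); out.append(t)
    cv2.imwrite(f'pics/{fn}t.png',np.vstack([np.hstack(out[:2]),np.hstack(out[2:])]))
E
python3 -c "
from tl import *
tiles('w7',[(183,125),(336,125),(219,343),(301,343)])"
```

```text
(no output)
```

View pics/w7t.png

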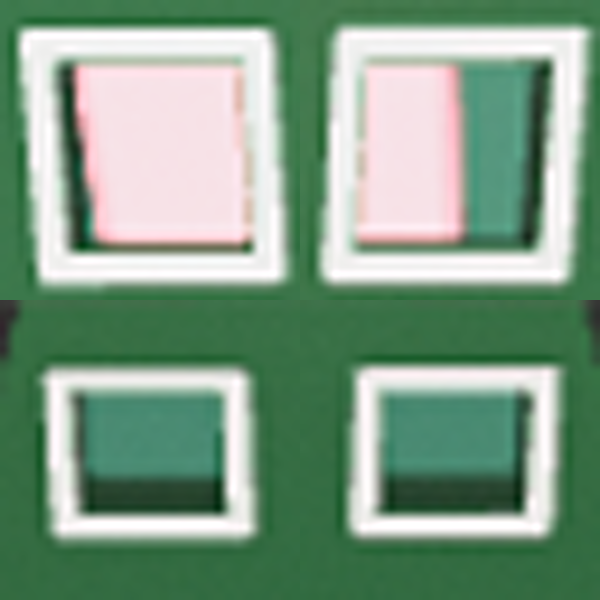

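Run:
```python
from m import *
d=load('w7.npz'); z=np.load('w7.npz')
p=t2p([(336,125),(183,125),(219,343),(301,343)],[(153,158),(156,158.8),(150,155.7),(153.7,155)])
f=lambda v:(projT(d,W(v))-p).ravel()
r=least_squares(f,[.54,.15,-.28,.12]); print(np.round(r.x,4),np.rad2deg(r.x[2]),np.round(r.fun,2))
for h in(.1174,.1184,.1194):
    f2=lambda v:f([*v,h]); q=least_squares(f2,[.54,.15,-.28]); print(h,np.round(q.x,4),np.round(q.fun,2))
R=Ro.from_euler('xyz',z['rot']).as_matrix(); x=np.array([*q.x[:2],.1154]); 
f2=lambda v:f([*v,.1184]); q=least_squares(f2,[.54,.15,-.28]).x
print('board in tool y,z', R.T@(np.array([q[0],q[1],.1154])-z['pos']), 'tool z axis', R[:,2], np.rad2deg(np.arctan2(R[1,2],R[0,2]))-90, np.rad2deg(q[2]))
```

```text
[ 0.537   0.156  -0.2891  0.1181] -16.56151134441781 [-0.   -0.02  0.02  0.02 -0.04  0.05  0.01 -0.05]
0.1174 [ 0.5372  0.1559 -0.2891] [-0.37  0.33  0.39  0.36  0.12 -0.52 -0.15 -0.62]
0.1184 [ 0.5369  0.156  -0.2891] [ 0.16 -0.17 -0.14 -0.14 -0.11  0.3   0.09  0.21]
0.1194 [ 0.5366  0.1561 -0.2891] [ 0.7  -0.67 -0.68 -0.64 -0.34  1.14  0.32  1.05]
board in tool y,z [0.03481597 0.00184022 0.00064367] tool z axis [0.28549267 0.95837908 0.0018634 ] -16.588329913837327 -16.56147341007813
```

```bash
python3 -c "
from h import *
go(.5226,-.1846,.15,80.53)"
```

```text
t 9.5 pos [0.5375 0.1546 0.1491] F [-0.38  0.05 -1.03] w 0.0273
dp [-0.0012 -0.1032 -0.4117] dr [-0.0395  0.0002  0.0006]
```

```bash
python3 -m creep '[{"dp":[-0.005,-0.01,-0.03],"dr":[0,0,0]},{"dp":[-0.005,-0.02,-0.08],"dr":[-0.01,0,0]},{"dp":[-0.005,-0.04,-0.14],"dr":[-0.02,0,0]},{"dp":[-0.005,-0.05,-0.2],"dr":[-0.03,0,0]},{"dp":[-0.005,-0.065,-0.26],"dr":[-0.0395,0,0]},{"dp":[-0.002,-0.08,-0.32],"dr":[-0.0395,0,0]},{"dp":[-0.002,-0.095,-0.38],"dr":[-0.0395,0,0]},{"dp":[-0.001,-0.103,-0.4117],"dr":[-0.0395,0,0]},{"dp":[-0.001,-0.103,-0.4117],"dr":[-0.0395,0,0]},{"dp":[-0.001,-0.103,-0.4117],"dr":[-0.0395,0,0]}]'
python3 -c "
from h import *
go(.5226,-.1846,.10,80.53)"
```

```text
time: 10.5
eef_pos: [0.5209, -0.1843, 0.1475]
eef_rot: [0.884, 1.568, 2.287]
wrist_force: [-0.1, 0.4, -1.8]
grip_width: 0.0273
t 10.5 pos [ 0.5209 -0.1843  0.1475] F [-0.11  0.42 -1.81] w 0.0273
dp [ 0.0593 -0.0022 -0.0001] dr [-0.0007  0.0006 -0.0007]
```

```bash
python3 -m creep '[{"dp":[0.02,-0.0022,0],"dr":[-0.0007,0,0]},{"dp":[0.04,-0.0022,0],"dr":[-0.0007,0,0]},{"dp":[0.055,-0.0022,0],"dr":[-0.0007,0,0]},{"dp":[0.059,-0.0022,0],"dr":[-0.0007,0,0]},{"dp":[0.059,-0.0022,0],"dr":[-0.0007,0,0]},{"dp":[0.059,-0.0022,0],"dr":[-0.0007,0,0]}]'
python3 - <<'E'
from m import *
go(.5226,-.1846,.09,80.53)
s,d=snap('wrist','w8.png')
np.savez('w8.npz',pos=s['eef_pos'],rot=s['eef_rot'],K=d['intrinsics'],he=d['hand_eye'])
d=load('w8.npz')
print('stud top exp',projT(d,W([.5209,-.1837,-.1648,.0576])))
from tl import *
tiles('w8',[(183,125),(336,125),(219,343),(301,343)])
E
```

```text
time: 11.1
eef_pos: [0.5231, -0.1842, 0.1007]
eef_rot: [0.721, 1.568, 2.127]
wrist_force: [-0.1, -0.3, -1.1]
grip_width: 0.0274
t 11.1 pos [ 0.5231 -0.1842  0.1007] F [-0.12 -0.26 -1.1 ] w 0.0274
dp [ 0.0134  0.0005 -0.0006] dr [ 0.0002  0.0006 -0.0005]
stud top exp [[329.32583086 122.88512908]
 [186.90918184 122.88310011]
 [219.31348505 329.81727577]
 [297.4762947  329.70734559]]
```

View pics/w8t.png

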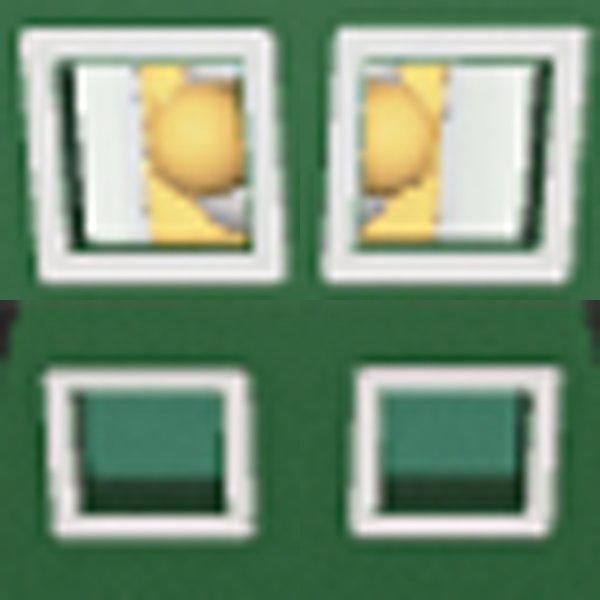

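View pics/w8.png

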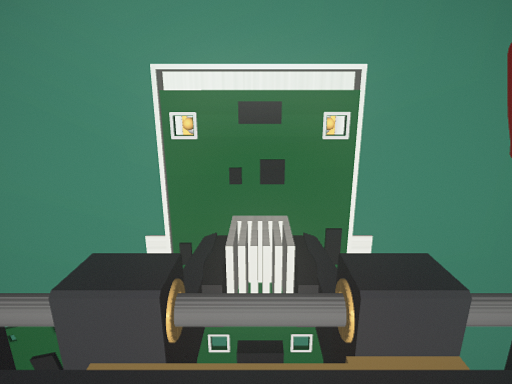

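The studs show through the two near holes where predicted, at (188,123) and (329,123). I'll lower it, watching the force.

```bash
python3 -m creep '[{"dp":[0.004,0.0005,-0.0006],"dr":[0,0,0]},{"dp":[0.008,0.0005,-0.0006],"dr":[0,0,0]},{"dp":[0.01,0.0005,-0.0006],"dr":[0,0,0]},{"dp":[0.012,0.0005,-0.0006],"dr":[0,0,0]},{"dp":[0.012,0.0005,-0.0006],"dr":[0,0,0]}]'
python3 -m creep '[{"dp":[0.003,0.000,0],"dr":[0,0,0]},{"dp":[0.005,0.000,0],"dr":[0,0,0]},{"dp":[0.005,0.000,0],"dr":[0,0,0]}]'
python3 -c "
from h import *
go(.5226,-.1846,.082,80.53)"
```

```text
time: 11.65
eef_pos: [0.5225, -0.1848, 0.0911]
eef_rot: [0.734, 1.568, 2.14]
wrist_force: [-0.7, 0.0, -1.2]
grip_width: 0.0278
time: 11.95
eef_pos: [0.5222, -0.1847, 0.0867]
eef_rot: [0.85, 1.568, 2.256]
wrist_force: [-0.3, -0.4, -1.4]
grip_width: 0.0278
t 11.95 pos [ 0.5222 -0.1847  0.0867] F [-0.27 -0.42 -1.45] w 0.0278
dp [ 0.0059 -0.0004  0.0002] dr [ 0.0001  0.0006 -0.0007]
```

```bash
python3 -m creep '[{"dp":[0.002,0,0],"dr":[0,0,0]},{"dp":[0.003,0,0],"dr":[0,0,0]},{"dp":[0.003,0,0],"dr":[0,0,0]}]'
python3 -m creep '[{"dp":[0.0015,0,0],"dr":[0,0,0]},{"dp":[0.0025,0,0],"dr":[0,0,0]},{"dp":[0.0025,0,0],"dr":[0,0,0]}]'
```

```text
time: 12.25
eef_pos: [0.5221, -0.1847, 0.0841]
eef_rot: [0.906, 1.568, 2.312]
wrist_force: [-0.2, 0.2, -1.1]
grip_width: 0.0277
time: 12.55
eef_pos: [0.5224, -0.1848, 0.0822]
eef_rot: [0.79, 1.568, 2.196]
wrist_force: [0.7, 0.3, -0.8]
grip_width: 0.0278
```

```bash
python3 -m creep '[{"dp":[0.001,0,0],"dr":[0,0,0]},{"dp":[0.0015,0,0],"dr":[0,0,0]}]'
python3 -m creep '[{"dp":[0.001,0,0],"dr":[0,0,0]},{"dp":[0.0015,0,0],"dr":[0,0,0]}]'
```

```text
time: 12.75
eef_pos: [0.5229, -0.1849, 0.0814]
eef_rot: [0.457, 1.569, 1.863]
wrist_force: [-0.0, -0.4, 1.6]
grip_width: 0.0281
time: 12.95
eef_pos: [0.5231, -0.185, 0.0807]
eef_rot: [0.293, 1.569, 1.699]
wrist_force: [-0.9, 0.8, 3.7]
grip_width: 0.0277
```

```bash
python3 -m creep '[{"dp":[0.001,0,0],"dr":[0,0,0]},{"dp":[0.002,0,0],"dr":[0,0,0]}]'
python3 -m creep '[{"dp":[0.001,0,0],"dr":[0,0,0]},{"dp":[0.002,0,0],"dr":[0,0,0]}]'
python3 -c "
from h import *
go(.5226,-.1846,.075,80.53)"
```

```text
time: 13.15
eef_pos: [0.5231, -0.185, 0.0794]
eef_rot: [0.242, 1.569, 1.648]
wrist_force: [-0.9, 0.3, 3.0]
grip_width: 0.0276
time: 13.35
eef_pos: [0.5231, -0.185, 0.0778]
eef_rot: [0.23, 1.569, 1.636]
wrist_force: [-1.6, 0.6, 3.1]
grip_width: 0.0275
t 13.35 pos [ 0.5231 -0.185   0.0778] F [-1.58  0.6   3.06] w 0.0275
dp [0.0034 0.0007 0.0004] dr [ 0.0001  0.0005 -0.0001]
```

```bash
python3 -m creep '[{"dp":[0.001,0,0],"dr":[0,0,0]},{"dp":[0.0025,0,0],"dr":[0,0,0]},{"dp":[0.004,0,0],"dr":[0,0,0]}]'
python3 -m creep '[{"dp":[0.001,0,0],"dr":[0,0,0]},{"dp":[0.0025,0,0],"dr":[0,0,0]},{"dp":[0.003,0,0],"dr":[0,0,0]}]'
```

```text
time: 13.65
eef_pos: [0.5234, -0.1851, 0.0755]
eef_rot: [0.108, 1.569, 1.514]
wrist_force: [-4.4, 1.3, 13.5]
grip_width: 0.0277
time: 13.95
eef_pos: [0.5236, -0.1853, 0.0734]
eef_rot: [-0.306, 1.57, 1.1]
wrist_force: [1.2, -0.1, 4.0]
grip_width: 0.0277
```

```bash
python3 -m creep '[{"dp":[0.001,0,0],"dr":[0,0,0]},{"dp":[0.0025,0,0],"dr":[0,0,0]}]'
python3 -m creep '[{"dp":[0.001,0,0],"dr":[0,0,0]},{"dp":[0.0025,0,0],"dr":[0,0,0]}]'
```

```text
time: 14.15
eef_pos: [0.5242, -0.1855, 0.0718]
eef_rot: [-0.946, 1.569, 0.46]
wrist_force: [-0.7, 0.9, 11.5]
grip_width: 0.0275
time: 14.35
eef_pos: [0.5246, -0.1857, 0.0708]
eef_rot: [-1.203, 1.569, 0.203]
wrist_force: [-1.0, 0.2, -0.0]
grip_width: 0.0277
```

The force rose to 13.5 N and dropped twice, so something may already have snapped. I'll look before doing more.

Run:
```python
from m import *
go(.5226,-.1846,.08,80.53)
for i in range(4): 
    s=monitor.observe(); print(s['wrist_force'],s['torque'])
s,d=snap('wrist','w9.png')
np.savez('w9.npz',pos=s['eef_pos'],rot=s['eef_rot'],K=d['intrinsics'],he=d['hand_eye'])
s,d=snap('scene','s9.png'); b=cv2.imread('pics/s9.png')
cv2.imwrite('pics/s9c.png',cv2.resize(b[170:250,160:250],(675,600),interpolation=cv2.INTER_CUBIC))
from tl import *
tiles('w9',[(183,125),(336,125),(219,343),(301,343)])
```

```text
t 14.35 pos [ 0.5246 -0.1857  0.0708] F [-0.97  0.25 -0.03] w 0.0277
dp [-0.0115  0.0027  0.001 ] dr [0.0002 0.0002 0.0006]
[-0.97499501  0.24751568 -0.02966474] [ 0.01990195  0.08233947 -0.02400275]
[-0.97499501  0.24751568 -0.02966474] [ 0.01990195  0.08233947 -0.02400275]
[-0.97499501  0.24751568 -0.02966474] [ 0.01990195  0.08233947 -0.02400275]
[-0.97499501  0.24751568 -0.02966474] [ 0.01990195  0.08233947 -0.02400275]
```

View pics/w9.png

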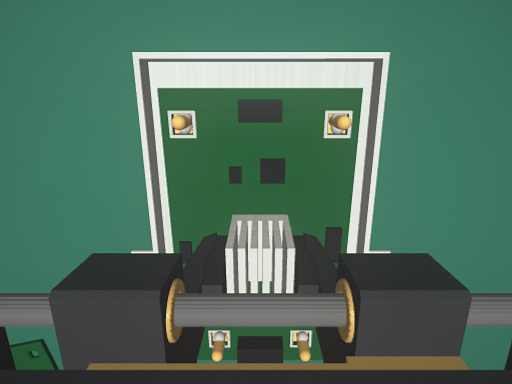

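View pics/w9t.png

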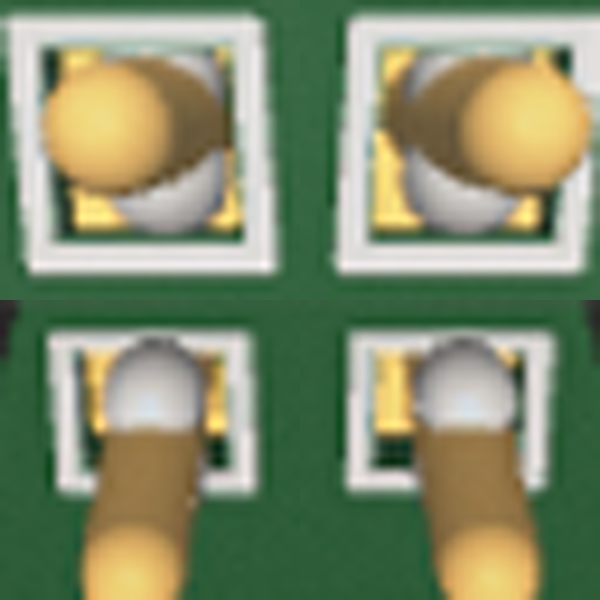

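View pics/s9c.png

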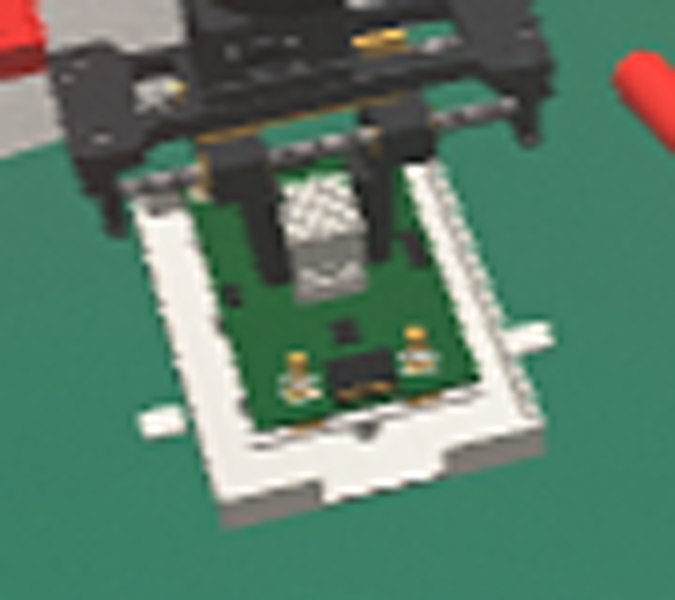

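Run:
```python
from m import *
def ctr(c):
    a,b,cc,d=[np.append(x,1.) for x in np.array(c,float)]
    l=np.cross(np.cross(a,cc),np.cross(b,d)); return l[:2]/l[2]
C=[ctr([(50,17),(305,17),(285,272),(37,272)]),ctr([(8,18),(262,18),(275,272),(28,275)]),ctr([(48,33),(250,30),(258,193),(58,195)]),ctr([(47,30),(255,30),(247,190),(47,190)])]
p=t2p([(336,125),(183,125),(219,343),(301,343)],C); print(p)
d=load('w9.npz')
def f(v):
    R=Ro.from_euler('ZYX',[v[2],v[4],v[5]]).as_matrix(); X=HB@R.T+[v[0],v[1],v[3]]
    return (projT(d,X)-p).ravel()
r=least_squares(f,[.52,-.18,-.16,.04,0,0]); print(np.round(r.x,4),np.rad2deg(r.x[[2,4,5]]),np.round(r.fun,2))
v=r.x;R=Ro.from_euler('ZYX',[v[2],v[4],v[5]]).as_matrix(); print((HB@R.T+[v[0],v[1],v[3]]))
```

```text
[[337.54108681 124.10259775]
 [181.87145008 124.23124215]
 [218.84364387 338.57134771]
 [300.38915033 338.40065359]]
[ 0.5224 -0.1845 -0.1653  0.0387  0.0462 -0.0025] [-9.46842822  2.64513292 -0.14200132] [-0.01  0.06 -0.02 -0.08  0.09  0.02 -0.05 -0.  ]
[[ 0.46726153 -0.13875301  0.04149292]
 [ 0.45542539 -0.20977325  0.04167117]
 [ 0.57957844 -0.21831332  0.03591888]
 [ 0.58746919 -0.17096649  0.03580004]]
```

The fit shows the board pitched 2.6°. The narrow end (holes 2 and 3) has slipped past its balls, and the wide end is still on its balls with the lift down about 8 mm. I'll release, clear the hand and look.

```bash
python3 -m creep '[{"dp":[0,0,0],"dr":[0,0,0]},{"dp":[0,0,0],"dr":[0,0,0]},{"dp":[0,0,0],"dr":[0,0,0]},{"dp":[-0.03,0,0],"dr":[0,0,0]},{"dp":[-0.07,0,0],"dr":[0,0,0]},{"dp":[-0.11,0,0],"dr":[0,0,0]},{"dp":[-0.15,0,0],"dr":[0,0,0]},{"dp":[-0.15,0,0],"dr":[0,0,0]},{"dp":[-0.15,0,0],"dr":[0,0,0]}]' 0.4
python3 - <<'E'
from m import *
go(.5226,-.1846,.2,80.53)
s,d=snap('wrist','w10.png')
np.savez('w10.npz',pos=s['eef_pos'],rot=s['eef_rot'],K=d['intrinsics'],he=d['hand_eye'])
b=d['image'][:,:,::-1]
cv2.imwrite('pics/w10c.png',cv2.resize(b[60:285,130:400],(720,600),interpolation=cv2.INTER_CUBIC))
s,d=snap('scene','s10.png'); b=cv2.imread('pics/s10.png')
cv2.imwrite('pics/s10c.png',cv2.resize(b[170:250,160:250],(675,600),interpolation=cv2.INTER_CUBIC))
E
```

```text
time: 15.35
eef_pos: [0.5246, -0.1859, 0.1904]
eef_rot: [-1.485, 1.567, -0.079]
wrist_force: [-0.6, -0.6, -0.9]
grip_width: 0.0613
t 15.35 pos [ 0.5246 -0.1859  0.1904] F [-0.59 -0.62 -0.91] w 0.0613
dp [-0.012   0.0027  0.0012] dr [0.0002 0.0001 0.0013]
```

View pics/w10c.png

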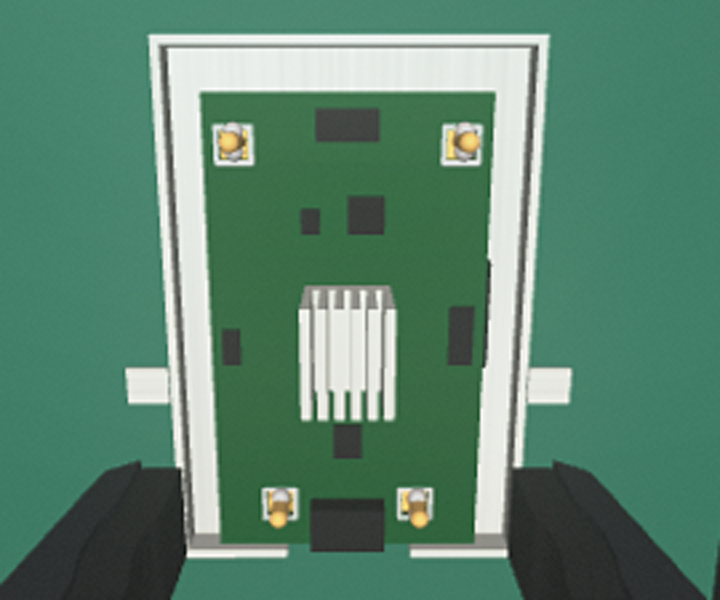

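View pics/s10c.png

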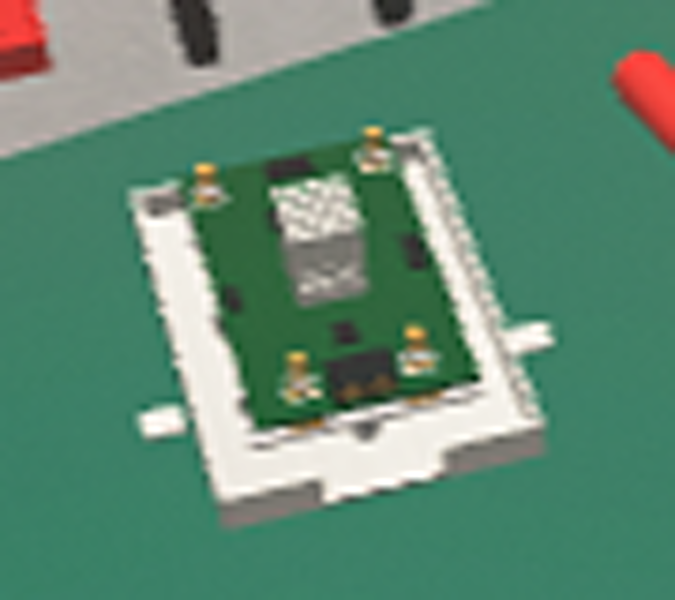

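```bash
python3 -c "
from tl import *
tiles('w10',[(217,114),(303,114),(235,249),(286,249)])"
```

```text
(no output)
```

View pics/w10t.png

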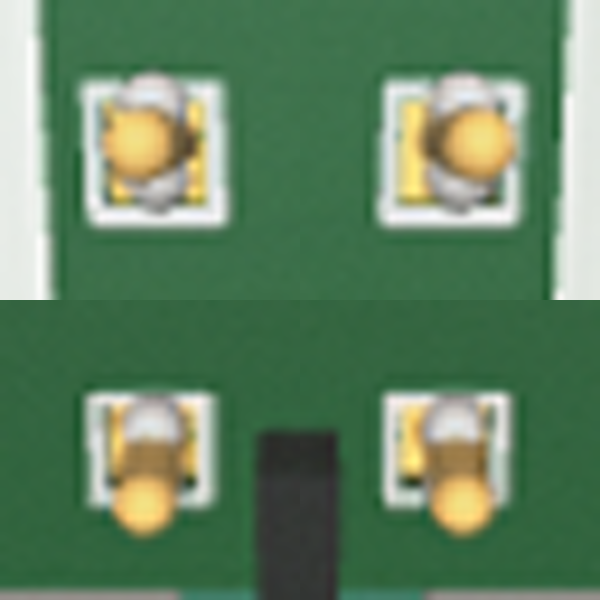

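```bash
cat >> m.py <<'E'
def ctr(c):
    a,b,cc,d=[np.append(x,1.) for x in np.array(c,float)]
    l=np.cross(np.cross(a,cc),np.cross(b,d)); return l[:2]/l[2]
def pose(d,p):
    def X(v): 
        R=Ro.from_euler('ZYX',[v[2],v[4],v[5]]).as_matrix(); return HB@R.T+[v[0],v[1],v[3]]
    r=least_squares(lambda v:(projT(d,X(v))-p).ravel(),[.52,-.18,-.16,.04,0,0])
    print(np.round(r.x,4),'yaw,pitch,roll deg',np.round(np.rad2deg(r.x[[2,4,5]]),2),'res',np.round(r.fun,2)); print(np.round(X(r.x),4)); return r.x
E
python3 - <<'E'
from m import *
C=[ctr([(85,80),(227,82),(222,228),(80,226)]),ctr([(80,82),(222,80),(228,226),(90,228)]),ctr([(85,93),(213,93),(217,207),(90,207)]),ctr([(84,93),(210,93),(207,207),(82,207)])]
p=t2p([(303,114),(217,114),(235,249),(286,249)],C); print(p)
d=load('w10.npz'); pose(d,p)
E
```

```text
[[302.87333333 113.92666667]
 [217.04088385 114.0377969 ]
 [234.63427451 248.52384314]
 [285.04613546 248.52422311]]
[ 5.223e-01 -1.843e-01 -1.653e-01  3.650e-02  4.300e-03 -5.000e-04] yaw,pitch,roll deg [-9.47  0.25 -0.03] res [-0.02  0.08 -0.02 -0.07 -0.    0.    0.05 -0.01]
[[ 0.467  -0.1386  0.0368]
 [ 0.4552 -0.2096  0.0368]
 [ 0.5795 -0.2182  0.0363]
 [ 0.5874 -0.1708  0.0363]]
```

The board now fits as level (0.25°), with its top at 36.5 mm at all four corners, and the balls overlap the hole rims at every standoff. It appears to be through everywhere. I'll press near each standoff in turn with closed fingers to confirm and seat it.

```bash
python3 -c "
from h import *
go(.4888,-.1422,.08,80.53)"
```

```text
t 15.45 pos [ 0.5232 -0.1853  0.1882] F [ 0.82  0.1  -0.49] w 0.0617
dp [0.1353 0.0512 0.0459] dr [ 0.0002  0.0004 -0.0001]
```

```bash
python3 -m creep '[{"dp":[0,0.0512,0.0459],"dr":[0,0,0]},{"dp":[0,0.0512,0.0459],"dr":[0,0,0]},{"dp":[0,0.0512,0.0459],"dr":[0,0,0]},{"dp":[0.03,0.0512,0.0459],"dr":[0,0,0]},{"dp":[0.06,0.0512,0.0459],"dr":[0,0,0]},{"dp":[0.09,0.0512,0.0459],"dr":[0,0,0]},{"dp":[0.12,0.0512,0.0459],"dr":[0,0,0]},{"dp":[0.135,0.0512,0.0459],"dr":[0,0,0]},{"dp":[0.135,0.0512,0.0459],"dr":[0,0,0]}]' -1 20
python3 - <<'E'
from h import *
go(.4888,-.1422,.0625,80.53)
s,d=snap('wrist','w11.png')
s,d=snap('scene','s11.png'); b=cv2.imread('pics/s11.png')
cv2.imwrite('pics/s11c.png',cv2.resize(b[150:250,160:250],(540,600),interpolation=cv2.INTER_CUBIC))
E
```

```text
time: 16.35
eef_pos: [0.4875, -0.1421, 0.078]
eef_rot: [1.161, 1.566, 2.566]
wrist_force: [-0.3, 0.1, -0.2]
grip_width: 0.0006
t 16.35 pos [ 0.4875 -0.1421  0.078 ] F [-0.3   0.14 -0.24] w 0.0006
dp [ 0.0194 -0.0017  0.0001] dr [ 0.0001  0.0006 -0.0015]
```

View pics/w11.png

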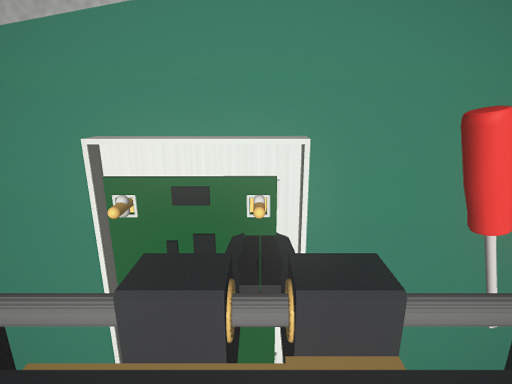

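View pics/s11c.png

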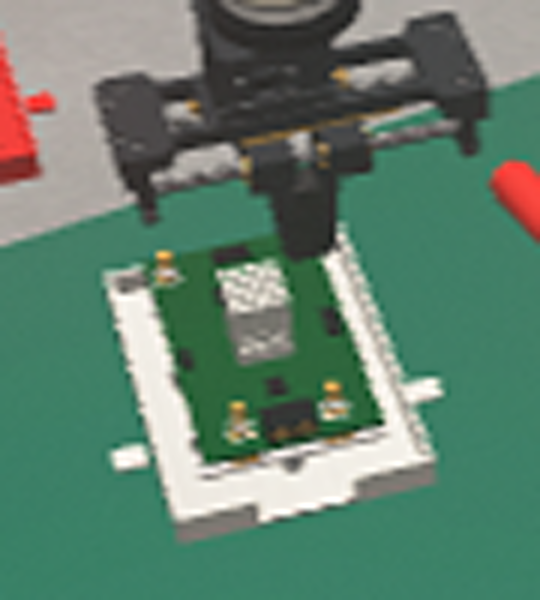

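The closed fingers are just inboard of post 0. I'll press in small steps.

```bash
python3 -m creep '[{"dp":[0.01,-0.0015,0],"dr":[0,0,0]},{"dp":[0.016,-0.0015,0],"dr":[0,0,0]},{"dp":[0.018,-0.0015,0],"dr":[0,0,0]},{"dp":[0.018,-0.0015,0],"dr":[0,0,0]}]'
python3 -m creep '[{"dp":[0.001,0,0],"dr":[0,0,0]},{"dp":[0.0015,0,0],"dr":[0,0,0]}]'
python3 -m creep '[{"dp":[0.001,0,0],"dr":[0,0,0]},{"dp":[0.0015,0,0],"dr":[0,0,0]}]'
```

```text
time: 16.85
eef_pos: [0.4905, -0.1428, 0.066]
eef_rot: [0.14, 1.57, 1.545]
wrist_force: [0.0, 0.6, 0.6]
grip_width: 0.0001
time: 17.05
eef_pos: [0.4906, -0.1428, 0.065]
eef_rot: [-0.153, 1.57, 1.253]
wrist_force: [-1.0, 0.9, 0.5]
grip_width: 0.0006
time: 17.25
eef_pos: [0.4906, -0.1427, 0.0638]
eef_rot: [-0.318, 1.57, 1.088]
wrist_force: [0.2, -0.6, 0.0]
grip_width: 0.0003
```

```bash
python3 -m creep '[{"dp":[0.001,0,0],"dr":[0,0,0]},{"dp":[0.0015,0,0],"dr":[0,0,0]}]'
python3 -m creep '[{"dp":[0.001,0,0],"dr":[0,0,0]},{"dp":[0.0015,0,0],"dr":[0,0,0]}]'
```

```text
time: 17.45
eef_pos: [0.4906, -0.1427, 0.0626]
eef_rot: [-0.258, 1.57, 1.148]
wrist_force: [-0.7, -0.1, 0.3]
grip_width: 0.0004
time: 17.65
eef_pos: [0.4908, -0.1428, 0.0616]
eef_rot: [-0.497, 1.569, 0.909]
wrist_force: [-0.3, 0.0, 3.4]
grip_width: 0.0005
```

```bash
python3 -m creep '[{"dp":[0.001,0,0],"dr":[0,0,0]},{"dp":[0.0015,0,0],"dr":[0,0,0]}]'
python3 -c "
from h import *
go(.4888,-.1422,.06,80.53)"
```

```text
time: 17.85
eef_pos: [0.4911, -0.1428, 0.0613]
eef_rot: [-0.57, 1.569, 0.836]
wrist_force: [-3.1, 1.6, 10.0]
grip_width: 0.0003
t 17.85 pos [ 0.4911 -0.1428  0.0613] F [-3.09  1.62 10.03] w 0.0003
dp [0.0017 0.003  0.0003] dr [0.0001 0.0004 0.0002]
```

```bash
python3 -m creep '[{"dp":[0.0006,0,0],"dr":[0,0,0]}]'
python3 -m creep '[{"dp":[0.0004,0,0],"dr":[0,0,0]}]'
```

```text
time: 17.95
eef_pos: [0.4913, -0.143, 0.0616]
eef_rot: [-0.822, 1.569, 0.584]
wrist_force: [-1.2, -1.2, 3.3]
grip_width: 0.0002
time: 18.05
eef_pos: [0.4916, -0.143, 0.0616]
eef_rot: [-1.018, 1.569, 0.388]
wrist_force: [-0.1, 0.3, 1.2]
grip_width: 0.0006
```

```bash
python3 -m creep '[{"dp":[0.001,0,0],"dr":[0,0,0]},{"dp":[0.0015,0,0],"dr":[0,0,0]},{"dp":[0.0018,0,0],"dr":[0,0,0]},{"dp":[0.0018,0,0],"dr":[0,0,0]}]'
```

```text
time: 18.45
eef_pos: [0.4917, -0.143, 0.0612]
eef_rot: [-0.952, 1.569, 0.454]
wrist_force: [-3.7, 1.2, 12.1]
grip_width: -0.0
```

Post 0 holds firm at 12 N with no give. Post 1 next.

```bash
python3 -c "
from h import *
go(.4769,-.2132,.0625,80.53)"
```

```text
t 18.45 pos [ 0.4917 -0.143   0.0612] F [-3.69  1.18 12.12] w -0.0
dp [-0.0017  0.0039 -0.0896] dr [0.0001 0.0003 0.0005]
```

```bash
python3 -m creep '[{"dp":[-0.015,0,0],"dr":[0,0,0]},{"dp":[-0.02,0.002,-0.03],"dr":[0,0,0]},{"dp":[-0.02,0.0039,-0.07],"dr":[0,0,0]},{"dp":[-0.015,0.0039,-0.0896],"dr":[0,0,0]},{"dp":[-0.008,0.0039,-0.0896],"dr":[0,0,0]},{"dp":[-0.004,0.0039,-0.0896],"dr":[0,0,0]},{"dp":[-0.002,0.0039,-0.0896],"dr":[0,0,0]},{"dp":[-0.002,0.0039,-0.0896],"dr":[0,0,0]}]'
python3 -m creep '[{"dp":[0.0005,0,0],"dr":[0,0,0]},{"dp":[0.001,0,0],"dr":[0,0,0]}]'
python3 -m creep '[{"dp":[0.001,0,0],"dr":[0,0,0]},{"dp":[0.0013,0,0],"dr":[0,0,0]}]'
```

```text
time: 19.25
eef_pos: [0.4766, -0.2122, 0.0621]
eef_rot: [-0.168, 1.569, 1.239]
wrist_force: [0.6, -0.2, -0.6]
grip_width: 0.0002
time: 19.45
eef_pos: [0.477, -0.2117, 0.0616]
eef_rot: [-0.289, 1.569, 1.119]
wrist_force: [-0.3, 0.4, 3.7]
grip_width: 0.0005
time: 19.65
eef_pos: [0.4773, -0.2116, 0.0614]
eef_rot: [-0.531, 1.569, 0.877]
wrist_force: [-2.7, 0.0, 8.3]
grip_width: 0.0004
```

```bash
python3 -m creep '[{"dp":[0.0012,0,0],"dr":[0,0,0]},{"dp":[0.0016,0,0],"dr":[0,0,0]},{"dp":[0.0018,0,0],"dr":[0,0,0]},{"dp":[0.0018,0,0],"dr":[0,0,0]}]'
python3 -c "
from h import *
go(.5578,-.2146,.0625,80.53)"
```

```text
time: 20.05
eef_pos: [0.4777, -0.2118, 0.0613]
eef_rot: [-0.922, 1.569, 0.486]
wrist_force: [-3.4, 1.4, 9.7]
grip_width: 0.0003
t 20.05 pos [ 0.4777 -0.2118  0.0613] F [-3.38  1.37  9.66] w 0.0003
dp [-0.0014 -0.0994  0.0127] dr [0.001  0.0003 0.0005]
```

Post 1 is also seated, at the same height with about 10 N. I'll raise over the heat sink to post 2.

```bash
python3 -m creep '[{"dp":[-0.03,0,0],"dr":[0,0,0]},{"dp":[-0.075,0,0],"dr":[0,0,0]},{"dp":[-0.075,-0.04,0.0127],"dr":[0.001,0,0]},{"dp":[-0.075,-0.09,0.0127],"dr":[0.001,0,0]},{"dp":[-0.075,-0.0994,0.0127],"dr":[0.001,0,0]},{"dp":[-0.05,-0.0994,0.0127],"dr":[0.001,0,0]},{"dp":[-0.02,-0.0994,0.0127],"dr":[0.001,0,0]},{"dp":[-0.008,-0.0994,0.0127],"dr":[0.001,0,0]},{"dp":[-0.005,-0.0994,0.0127],"dr":[0.001,0,0]},{"dp":[-0.005,-0.0994,0.0127],"dr":[0.001,0,0]}]'
python3 -m creep '[{"dp":[0.001,0,0],"dr":[0,0,0]},{"dp":[0.002,0,0],"dr":[0,0,0]}]'
python3 -c "
from h import *
go(.5578,-.2146,.0625,80.53)"
```

```text
time: 21.05
eef_pos: [0.5574, -0.2145, 0.0652]
eef_rot: [-0.378, 1.569, 1.027]
wrist_force: [0.4, -0.5, 0.9]
grip_width: 0.0006
time: 21.25
eef_pos: [0.5581, -0.2149, 0.0648]
eef_rot: [-1.254, 1.568, 0.151]
wrist_force: [0.2, -0.6, 0.4]
grip_width: 0.0008
t 21.25 pos [ 0.5581 -0.2149  0.0648] F [ 0.2  -0.61  0.38] w 0.0008
dp [0.0028 0.0004 0.0003] dr [-0.0001  0.0003  0.0008]
```

```bash
python3 -m creep '[{"dp":[0.001,0,0],"dr":[0,0,0]},{"dp":[0.002,0,0],"dr":[0,0,0]},{"dp":[0.0028,0,0],"dr":[0,0,0]},{"dp":[0.0028,0,0],"dr":[0,0,0]}]'
python3 -m creep '[{"dp":[0.0005,0,0],"dr":[0,0,0]},{"dp":[0.0012,0,0],"dr":[0,0,0]},{"dp":[0.0015,0,0],"dr":[0,0,0]}]'
python3 -m creep '[{"dp":[0.0008,0,0],"dr":[0,0,0]},{"dp":[0.0012,0,0],"dr":[0,0,0]},{"dp":[0.0014,0,0],"dr":[0,0,0]}]'
```

```text
time: 21.65
eef_pos: [0.558, -0.2148, 0.0625]
eef_rot: [-1.231, 1.568, 0.174]
wrist_force: [0.5, -0.6, 1.0]
grip_width: 0.0003
time: 21.95
eef_pos: [0.5582, -0.2149, 0.0616]
eef_rot: [-1.297, 1.568, 0.108]
wrist_force: [-0.3, 0.3, 2.3]
grip_width: 0.0005
time: 22.25
eef_pos: [0.5585, -0.215, 0.0614]
eef_rot: [-1.345, 1.568, 0.06]
wrist_force: [-2.3, 0.6, 7.6]
grip_width: 0.0003
```

```bash
python3 -m creep '[{"dp":[0.0012,0,0],"dr":[0,0,0]},{"dp":[0.0016,0,0],"dr":[0,0,0]},{"dp":[0.0019,0,0],"dr":[0,0,0]},{"dp":[0.0019,0,0],"dr":[0,0,0]}]'
python3 -c "
from h import *
go(.5657,-.1672,.0625,80.53)"
```

```text
time: 22.65
eef_pos: [0.5587, -0.2151, 0.0613]
eef_rot: [-1.399, 1.567, 0.007]
wrist_force: [-3.8, 0.3, 9.7]
grip_width: 0.0005
t 22.65 pos [ 0.5587 -0.2151  0.0613] F [-3.78  0.32  9.65] w 0.0005
dp [-0.0015  0.0013  0.0605] dr [-0.0001  0.0002  0.0011]
```

```bash
python3 -m creep '[{"dp":[-0.015,0,0],"dr":[0,0,0]},{"dp":[-0.02,0.001,0.02],"dr":[0,0,0]},{"dp":[-0.02,0.0013,0.05],"dr":[0,0,0.0008]},{"dp":[-0.015,0.0013,0.0605],"dr":[0,0,0.0008]},{"dp":[-0.008,0.0013,0.0605],"dr":[0,0,0.0008]},{"dp":[-0.004,0.0013,0.0605],"dr":[0,0,0.0008]},{"dp":[-0.002,0.0013,0.0605],"dr":[0,0,0.0008]},{"dp":[-0.002,0.0013,0.0605],"dr":[0,0,0.0008]}]'
python3 -m creep '[{"dp":[0.0005,0,0],"dr":[0,0,0]},{"dp":[0.001,0,0],"dr":[0,0,0]},{"dp":[0.0013,0,0],"dr":[0,0,0]}]'
python3 -m creep '[{"dp":[0.0008,0,0],"dr":[0,0,0]},{"dp":[0.0012,0,0],"dr":[0,0,0]},{"dp":[0.0014,0,0],"dr":[0,0,0]}]'
```

```text
time: 23.45
eef_pos: [0.5652, -0.1677, 0.0621]
eef_rot: [0.588, 1.57, 1.993]
wrist_force: [0.4, -0.3, 0.7]
grip_width: 0.0007
time: 23.75
eef_pos: [0.5655, -0.1682, 0.0616]
eef_rot: [-0.87, 1.57, 0.534]
wrist_force: [-0.1, 0.1, 1.8]
grip_width: 0.0003
time: 24.05
eef_pos: [0.5657, -0.1683, 0.0614]
eef_rot: [-1.4, 1.57, 0.004]
wrist_force: [-2.7, -0.3, 7.2]
grip_width: 0.0007
```

```bash
python3 -m creep '[{"dp":[0.0012,0,0],"dr":[0,0,0]},{"dp":[0.0017,0,0],"dr":[0,0,0]},{"dp":[0.0021,0,0],"dr":[0,0,0]},{"dp":[0.0021,0,0],"dr":[0,0,0]}]'
python3 -c "
from h import *
go(.5232,-.1853,.1882,80.53)"
```

```text
time: 24.45
eef_pos: [0.5661, -0.1684, 0.0612]
eef_rot: [-1.559, 1.569, -0.154]
wrist_force: [-4.0, 0.6, 10.3]
grip_width: 0.0006
t 24.45 pos [ 0.5661 -0.1684  0.0612] F [-3.99  0.58 10.26] w 0.0006
dp [-0.1588  0.0492 -0.0297] dr [-0.0004  0.      0.0005]
```

All four press points gave the same height (0.0612–0.0613) and held about 10–12 N with no drop. I'll retreat and make the final check.

```bash
python3 -m creep '[{"dp":[-0.03,0,0],"dr":[0,0,0]},{"dp":[-0.08,0,0],"dr":[0,0,0]},{"dp":[-0.14,0.01,-0.01],"dr":[0,0,0]},{"dp":[-0.159,0.049,-0.03],"dr":[0,0,0]},{"dp":[-0.159,0.049,-0.03],"dr":[0,0,0]},{"dp":[-0.159,0.049,-0.03],"dr":[0,0,0]},{"dp":[-0.159,0.049,-0.03],"dr":[0,0,0]}]' 0.4
python3 - <<'E'
from m import *
go(.5226,-.1846,.2,80.53)
s,d=snap('wrist','w12.png')
np.savez('w12.npz',pos=s['eef_pos'],rot=s['eef_rot'],K=d['intrinsics'],he=d['hand_eye'])
b=d['image'][:,:,::-1]
from tl import *
d2=load('w12.npz'); g=np.rint(projT(d2,W([.5223,-.1843,-.1653,.0365]))).astype(int); print(g.tolist())
tiles('w12',[tuple(g[i]) for i in(1,0,2,3)])
s,d=snap('scene','s12.png'); b=cv2.imread('pics/s12.png')
cv2.imwrite('pics/s12c.png',cv2.resize(b[120:310,100:420],(800,475),interpolation=cv2.INTER_CUBIC))
E
```

```text
time: 25.15
eef_pos: [0.523, -0.1852, 0.1871]
eef_rot: [-0.098, 1.57, 1.306]
wrist_force: [-0.7, 0.3, -0.1]
grip_width: 0.0546
t 25.15 pos [ 0.523  -0.1852  0.1871] F [-0.69  0.34 -0.09] w 0.0546
dp [-0.0161  0.0006  0.0006] dr [-0.0004  0.0002  0.    ]
[[302, 117], [216, 117], [234, 253], [285, 253]]
```

View pics/w12t.png

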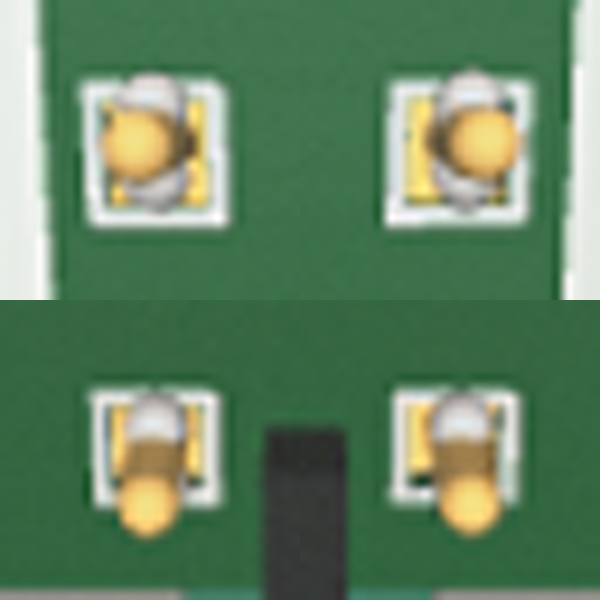

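View pics/s12c.png

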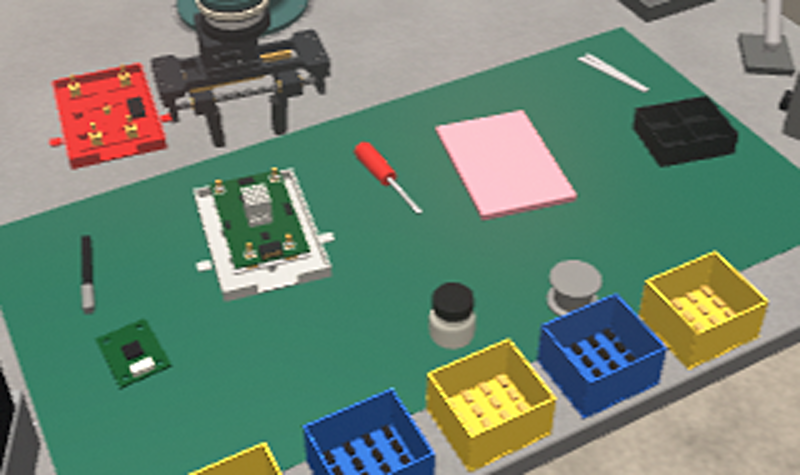

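Run:
```python
from m import *
d=load('w12.npz')
C=[ctr([(90,78),(232,80),(228,226),(85,226)]),ctr([(80,82),(225,80),(230,226),(90,228)]),ctr([(90,90),(218,90),(221,205),(95,206)]),ctr([(93,90),(218,90),(216,205),(90,203)])]
cs=[(302,117),(216,117),(234,253),(285,253)]
pose(d,t2p(cs,C))
tip=t2p(cs,[(182,143),(137,143),(148,205),(171,204)])  # stud dome centres
for dx in(0,):
    f=lambda v:(projT(d,W(v))-tip).ravel(); r=least_squares(f,[.52,-.18,-.165,.05]); print('dome centre fit',np.round(r.x,4),np.round(r.fun,2))
```

```text
[ 0.5223 -0.1842 -0.1652  0.0359  0.0007 -0.0032] yaw,pitch,roll deg [-9.47  0.04 -0.18] res [-0.03  0.1  -0.02 -0.08 -0.04 -0.01  0.1  -0.02]
[[ 0.467  -0.1385  0.0358]
 [ 0.4552 -0.2095  0.0361]
 [ 0.5795 -0.2181  0.036 ]
 [ 0.5874 -0.1707  0.0358]]
dome centre fit [ 0.5209 -0.1837 -0.1639  0.0506] [ 0.3  -0.05 -0.21  0.22 -0.06 -0.07 -0.04 -0.12]
```

The stud domes put the seats at about 33.7 mm and the board's underside is at about 33 mm, so it sits on all four seats, level within 0.2°. I'll hand in.

```bash
python3 -c "
from h import *
print(workorder.hand_in()); print(monitor.observe()['time'])"
```

```text
the job is handed in; nothing more can be done
None
the job is handed in; nothing more can be done
```

The board is locked on all four standoffs of the aluminium housing and level, and I handed the job in at about 25 s. One part did not go as asked: the standoffs clicked through during a centre push, not one by one.

- **What I did:** I picked the board off the pink pad by its heat sink and carried it to the housing. I lowered it with the connector end to the gap; the studs showed in the near holes before contact. The lift slid down about 4 mm to its stop.
- **Where it departed from the plan:** I meant only to slide the lift down while still holding the heat sink. That push also forced the board past the balls, the narrow end first. The wide end came down by the time I released.
- **Tilt:** the board was pitched about 2.6° when I measured it then. That was the only picture during the push, so the true peak could be higher.
- **Force:** the highest reading was 13.5 N, about 15 N allowing for the sensor's offset with the board in hand. I read the force only every 0.2–0.3 s, so a short peak between readings would not show.
- **Presses near each standoff:** I pressed near posts 0, 1, 2 and 3 in turn with closed fingers, at about 10–12 N each. All four held at the same height with no further click.
- **Last checks:** the balls sit above the hole rims at all four standoffs. The board's underside is at about 33 mm and the seats at about 33.7 mm, with tilt under 0.2°. The contact pin could not be read. In the last scene picture the other things look unmoved and the gripper was clear.
- **Slip early on:** one 0.1 s move in free air had a turn on the wrong axis. I corrected it straight away and nothing was touched.

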